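# Set a cast flange in the drilling jig against its sliding locator

### The job

The cast flange sits on the drilling jig's spigot turned the wrong way: without lifting it off, turn it by pushing against the edges of its ears until its V notch faces the sliding locator, then slide the locator by its upright post into the notch and press its tapered nose home with about 12 N, so that it holds the flange in line with the drill bush. Go gently, never pressing the flange or the locator's nose harder than 20 N; if the nose lands on the rim, draw it back and turn the flange a little more. Leave everything else on the bench where it lies.

Things in the scene. Friction and masses are not known exactly. Their poses are not given: they have to be found in the camera images.
- jig: Grey flange-drilling jig screwed to the bench. Origin: on the flange's vertical axis at bench level; z up; +x runs from the locator (its -x side) through the axis to the drill bush (its +x side). Base plate x -165 to +135 mm, y within 100, 18 thick; on it a round pedestal of radius 50 up to 40, three rest buttons to 45, and a spigot of radius 25 with a stud (top at 84) through the flange's bore.
- drill_bush (a point): Steel drill bush, 25 mm wide, top centre, 90 mm above the bench, 72 mm from the flange's axis. Its bracket spans x +55 to +131 mm and y within 25 in the jig's frame, up to 90 mm high; the arm's underside is 72 mm above the bench and the bush's 70, so ears pass beneath.
- flange: Loose cast aluminium flange, about 0.4 kg. Origin: on its axis, at its plate's underside, 45 mm above the bench; z up; the V notch lies towards its own -x, so it is right when its x axis points as the jig's does. Plate of radius 55, 14 mm thick; hub of radius 36, 22 mm high; three equal ears at 60, 180, 300 degrees from the notch, 26 mm wide, sides parallel, round ends 85 mm from the axis.
- flange_notch (a point): Middle of the only notch in the flange's rim, 50 mm from the axis, 52 mm above the bench. The notch is 15 mm wide at the rim, 13 deep, and narrows inwards by 15 degrees a side. The flange turns on the spigot (0.8 mm play all round) either way without a stop when pushed at an ear; its friction differs from case to case (a few N at an ear) and it stays where it is left.
- locator (a joint): Sliding locator's travel towards the flange's axis (along the jig's +x), in m; 0 is fully back, clear of the ears. On the plain rim the nose stops at about 0.033. It enters the notch if the notch is within 3 mm of its line, turns the flange the rest of the way, and seats at 0.043 to 0.0445, where it stands firm. The bar drags with 2.5 N and stays where it is left.
- locator_bar: The locator's sliding steel bar, which ends in a tapered nose and carries the post. Origin: middle of the nose's tip, at its underside, 46 mm above the bench; x along the jig's +x, towards the flange's axis, from which the tip is 88 mm away when fully back. 12 mm high, 8 mm wide at the tip, widening by 15 degrees a side over 22 mm to match the notch.
- locator_post (a point): Top centre of the locator's upright round steel post, 18 mm in diameter, from 64 to 100 mm above the bench, 133 mm from the flange's axis (towards the jig's -x) when fully back; it moves with the locator. The post's guide block spans jig x -148 to -90 mm, y within 26, and is 63 mm high.

How it is judged (in metres and radians):
On the way, in this order (a step that is already met when the one before it is completed fails the run):
1. the flange has been turned until its notch faces the locator, within 4 mm of its line, with the locator not yet in the notch (y of flange_notch in the frame of jig between -0.004 and 0.004 m and x of flange_notch in the frame of jig below -0.04 m and value of joint locator below 0.036 m), for 0.1 s.
2. the locator's nose is pressed home in the notch with at least 5 N (value of joint locator above 0.0415 m and contact force between locator_bar and flange above 5 N), for 0.1 s.
At the end, for the whole second after the job is handed in: The locator's nose is seated in the notch (joint beyond 41.5 mm), the notch is within 1.5 mm of the locator's line on the locator's side, and the flange lies flat and still on its rest buttons (value of joint locator above 0.0415 m and y of flange_notch in the frame of jig between -0.0015 and 0.0015 m and x of flange_notch in the frame of jig below -0.04 m and z of flange in the frame of jig below 0.047 m and angle between flange's own z axis and vertical below 0.03 rad and linear speed of flange below 0.01 m/s); the robot touches nothing.
It fails at once if the robot presses on the flange with more than 20 N (contact force between the arm and flange above 20 N).
It fails at once if the locator's nose is pressed on the flange with more than 20 N (contact force between locator_bar and flange above 20 N).
It fails at once if the flange is lifted or tipped off its rest buttons (z of flange in the frame of jig above 0.051 m or angle between flange's own z axis and vertical above 0.1 rad).
It fails at once if a bystander is moved by more than 20 mm (distance of any of screwdriver, wrench, spare_bush, paste_tin, drill_block, caliper, brush from where it was at the start of the episode above 0.02 m).
It also fails if it takes over 72 s, if anything falls off the work surface, if the arm or the gripper's body presses on something with over 40 N, if the wrist force passes 120 N, or if a joint passes its speed limit or range.

### The arm

A 6-joint arm with a two-finger parallel gripper is mounted at the origin on the work surface. World frame = base frame: x ahead of the robot, y to its left, z up, the work surface at z = 0. Lengths are in mm, angles in degrees, forces in N, time in s.
With the tool pointing down it reaches from about 350 to 850 mm from the base axis. Payload 8.1 kg.
Tool frame: the origin (TCP) lies at the very end of the fingers, on their centre line; the grasp point (between the pads) lies 19 mm behind it (pinch_z is the z of the grasp point in the tool frame, in mm); z points along the fingers, y is the direction in which the jaws open and shut (so a half turn about z gives the same grasp; the last joint's range is limited). The gripper opens to 85 mm and grips with 20 to 120 N. Pads are 22 mm wide; open, the fingers measure 114 mm over their backs; the gripper's body (76 mm by 85 mm) begins 54 mm behind the grasp point. The pads swing forward as they close: fully open they stand 13 mm farther back than shut.
Start: joints at [-76.169, 7.471, 85.268, -0, 87.261, -4.893], TCP at [192.629, -568.242, 231.292] pointing down, gripper open.
Joint ranges: [-169.43, 169.43], [-51.17, 129.36], [1.28, 143.12], [-76.62, 256.62], [0, 156.53], [-152.29, 152.29]. Speed limits (degrees/s): [136.94, 136.94, 159.86, 180, 180, 180].

### API

Orientations are given as [roll, pitch, yaw] about the fixed x, y, z axes, in that order (R = Rz(yaw) Ry(pitch) Rx(roll)).
In Python, from bench import * gives the robot as it stands.
- The arm moves only by the shell command python3 -m creep 'ROWS' [FORCE]. ROWS is a JSON object of lists of equal length, an entry for each row: "translation": the shift along the tool's x, y, z in mm, a list of three; "rotation": the turn, a rotation vector about the tool's x, y, z in rad, a list of three; "claw": the finger opening in mm, from 0 to 85.4. In form: {"translation": [[dx, dy, dz], ...], "rotation": [[ax, ay, az], ...], "claw": [claw, ...]}. A call has 1 to 10 rows; each row shifts and turns the commanded pose from where the row before left it, along the tool's axes as they then stand; what a row does not reach is not made up. A row lasts 1/10 s, in which the tool goes at most 50 mm and 8.59 degrees, less where a joint would pass 70% of its speed; a pose out of reach is approached as far as the arm can. A call is refused whole if a number of a shift passes 50 or a number of a turn 0.15, either way. A call with a gripper value outside its range is refused whole. The fingers move at their own pace and stop on an object; FORCE is the grip in N (left out, the last holds). Time passes only in rows, so rows that do not move let the fingers close. It gives the time, the measured TCP pose, the force and the opening at its end, in the units of the state.
- sense(): the state, without advancing time (a new reading comes with each control period).
- snapshot(name): name is "scene" or "side" or "wrist"; returns a dict with "frame" (400x640x3 uint8, red, green, blue), "intrinsics" (3x3 intrinsics, pixels), "dist" ([k1, k2, p1, p2, k3] as OpenCV has them; the pictures are not rectified), "extrinsics" (4x4, takes a point from camera to world coordinates). Camera axes: x right, y up, looking along -z (the intrinsics and any distortion apply to the point x, -y, -z); pixel columns grow to the right and rows downward; lengths in mm; the calibration is good to about 2 mm. A picture is of the moment at which its call begins. There is no depth.
- hand_in(): hands the job in, once; it reports no verdict.
The state is a dict: "time": time; "joint_pos": joint angles; "qd": joint speeds; "joint_efforts": joint torques, N m; "tool_pos": TCP position; "tcp_rot": TCP orientation; "ft_force": force on the tool from outside, world axes, zero at the start; "wrist_torque": the same for the moment, N m; "finger_gap": finger opening in mm.
Only numpy, scipy, OpenCV 4.12 (cv2) and the standard library are available. Lean on these libraries where they do the work, as an engineer would, in place of code of your own. Each camera call takes 0.05 s, during which the arm holds its last target.

## Working session

There is one attempt and no reset: what is moved stays moved. The work goes in short steps, Python scripts to look and compute and a shell command to move; the robot and the scene stay as the last step left them, time stands still between calls to the robot, and variables do not carry over. Pictures are saved under pics/ and viewed, and the job is handed in when it is done.

```bash
ls; mkdir -p pics; cat > h.py <<'E'
from bench import *
import numpy as np, cv2
def save(name,fn):
    s=snapshot(name); cv2.imwrite('pics/'+fn+'.png',s['frame'][:,:,::-1]); np.savez('pics/'+fn+'.npz',K=s['intrinsics'],D=s['dist'],E=s['extrinsics']); return s
def load(fn):
    d=np.load('pics/'+fn+'.npz'); return d['K'],d['D'],d['E']
def ray(fn,u,v):
    K,D,E=load(fn); p=cv2.undistortPoints(np.array([[[u,v]]],float),np.array(K,float),np.array(D,float)).ravel()
    d=E[:3,:3]@np.array([p[0],-p[1],-1.]); return E[:3,3],d/np.linalg.norm(d)
def atz(fn,u,v,z):
    o,d=ray(fn,u,v); return o+d*(z-o[2])/d[2]
def tri(l):
    A=np.zeros((3,3));b=np.zeros(3)
    R=[ray(*x) for x in l]
    for o,d in R:
        P=np.eye(3)-np.outer(d,d);A+=P;b+=P@o
    x=np.linalg.solve(A,b); return x,[np.linalg.norm((np.eye(3)-np.outer(d,d))@(x-o)) for o,d in R]
def proj(fn,X):
    K,D,E=load(fn); X=np.atleast_2d(X); c=(X-E[:3,3])@E[:3,:3]; c=c*[1,-1,-1]
    return cv2.projectPoints(c.reshape(-1,1,3).astype(float),np.zeros(3),np.zeros(3),np.array(K,float),np.array(D,float))[0].reshape(-1,2)
E
python3 - <<'E'
from h import *
for n in ['scene','side','wrist']: s=save(n,n+'0'); print(n,s['extrinsics'].round(2).tolist(),s['intrinsics'])
print(sense())
E
```

```text
pics
scene [[0.24, -0.62, 0.75, 1064.11], [0.97, 0.15, -0.19, -85.92], [0.01, 0.77, 0.63, 511.75], [0.0, 0.0, 0.0, 1.0]] [[399.47804165   0.         322.41962911]
 [  0.         399.47804165 201.08187082]
 [  0.           0.           1.        ]]
side [[0.89, 0.34, -0.31, 379.84], [-0.46, 0.65, -0.61, -360.3], [-0.0, 0.68, 0.73, 548.12], [0.0, 0.0, 0.0, 1.0]] [[461.83389319   0.         318.79469618]
 [  0.         461.83389319 193.62370203]
 [  0.           0.           1.        ]]
wrist [[0.32, 0.9, 0.31, 272.79], [-0.95, 0.3, 0.1, -540.41], [-0.0, -0.33, 0.95, 373.27], [0.0, 0.0, 0.0, 1.0]] [[332.50917817   0.         320.59058706]
 [  0.         332.50917817 199.68897997]
 [  0.           0.           1.        ]]
{'time': 0.15, 'joint_pos': array([-7.61674917e+01,  7.50618626e+00,  8.53161922e+01, -9.10399229e-04,
        8.72620858e+01, -4.89425000e+00]), 'qd': array([ 0.07568297, -0.07976849, -0.2150904 ,  0.02900944, -0.05677102,
        0.0651611 ]), 'joint_efforts': array([ 4.37605795e-04, -5.70060325e+01, -5.01160991e+01, -2.62165577e-04,
        9.55836702e-03,  8.93269134e-05]), 'tool_pos': array([ 192.53244743, -567.81016361,  230.46286507]), 'tcp_rot': array([-1.79915766e+02, -6.30024578e-03,  1.87267978e+01]), 'ft_force': array([ 0.35185325, -0.80979562,  0.06692094]), 'wrist_torque': array([-0.05406091,  0.01807814,  0.01690245]), 'finger_gap': 85.37757065552697}
```

View pics/scene0.png

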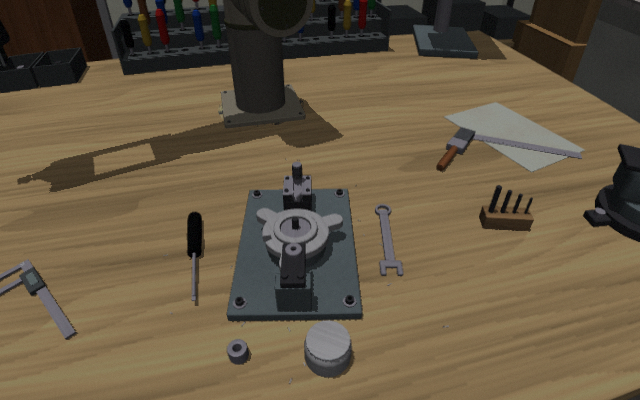

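View pics/side0.png

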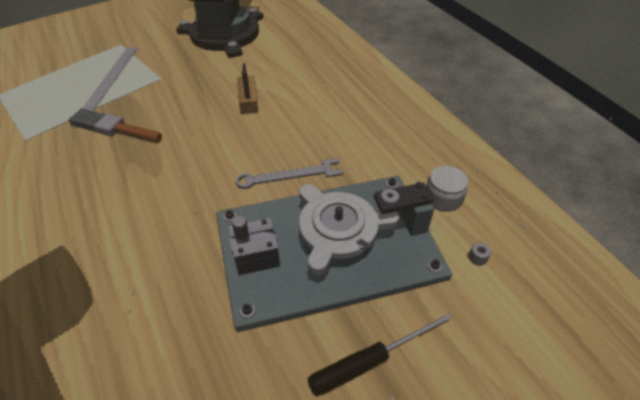

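View pics/wrist0.png

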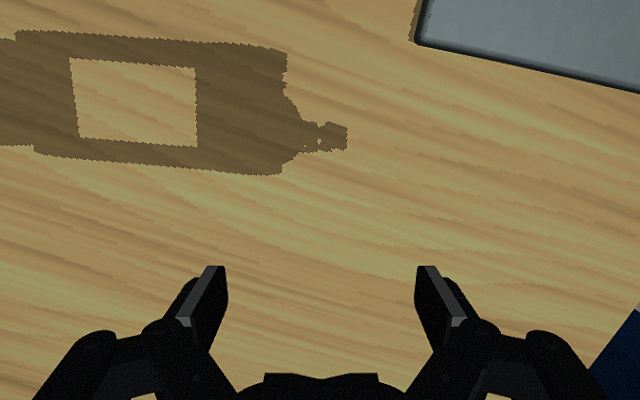

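```bash
python3 - <<'E'
import cv2
a=cv2.imread('pics/side0.png')[165:335,205:465]; cv2.imwrite('pics/s0z.png',cv2.resize(a,None,fx=3,fy=3,interpolation=cv2.INTER_CUBIC))
a=cv2.imread('pics/scene0.png')[150:330,220:370]; cv2.imwrite('pics/c0z.png',cv2.resize(a,None,fx=3.3,fy=3.3,interpolation=cv2.INTER_CUBIC))
E
```

```text
(no output)
```

View pics/s0z.png

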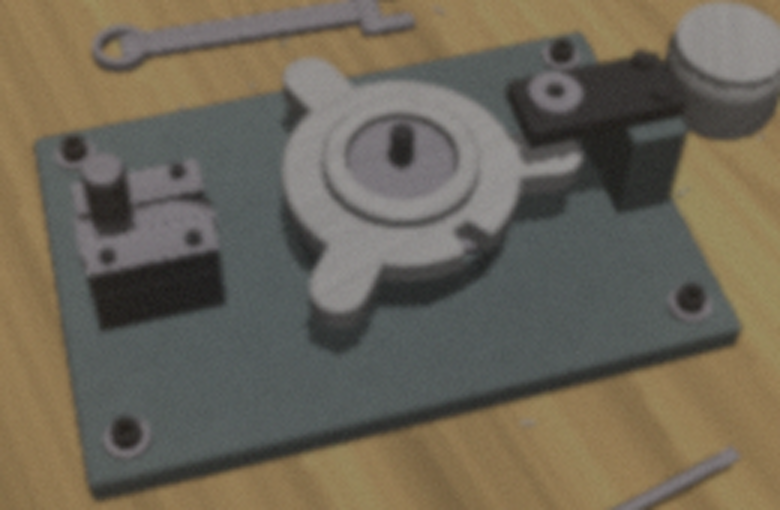

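View pics/c0z.png

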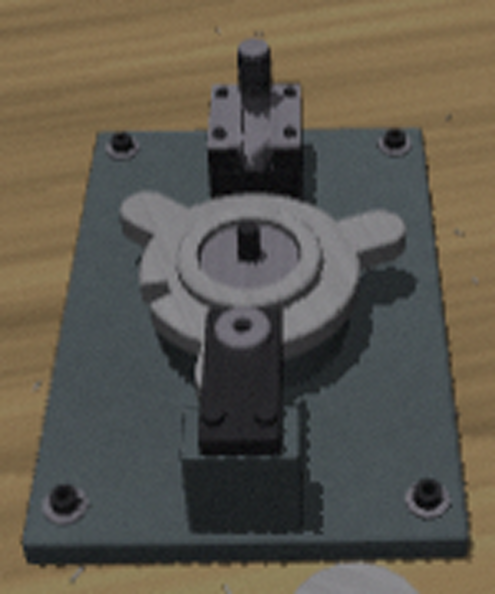

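```bash
cat >> h.py <<'E'
def S(u,v): return ('side0',205+u/3,165+v/3)
def C(u,v): return ('scene0',220+u/3.3,150+v/3.3)
E
python3 - <<'E'
from h import *
for n,l in dict(post=[S(103,163),C(254,48)],bush=[S(554,92),C(243,325)],stud=[S(402,130),C(248,226)],notch=[S(473,235),C(155,290)],
  earA=[S(310,75),C(390,228)],earB=[S(335,295),C(140,205)]).items():
    x,e=tri(l); print(n,x.round(1),np.round(e,1))
    if n=='post':p=x
    if n=='bush':b=x
d=b-p; print(np.linalg.norm(d[:2]), np.degrees(np.arctan2(d[1],d[0])))
u=d[:2]/np.linalg.norm(d[:2]); ax=p[:2]+u*133; ax2=b[:2]-72*u; print(ax,ax2)
th=np.arctan2(u[1],u[0])
R=np.array([[u[0],-u[1]],[u[1],u[0]]])
c=(ax+ax2)/2
for f,q in [('notch',[S(473,237),C(155,290)]),]:
    for im in q:
        w=atz(*im,59)[:2]; j=R.T@(w-c); print(f,im[0],j,np.degrees(np.arctan2(j[1],j[0])))
# draw fit
import itertools
def J(pts): pts=np.array(pts,float); return np.c_[pts[:,:2]@R.T+c,pts[:,2]]
t=np.linspace(0,2*np.pi,60)
curves=[J([[-165,-100,18],[135,-100,18],[135,100,18],[-165,100,18],[-165,-100,18]]),J(np.c_[55*np.cos(t),55*np.sin(t),59+0*t]),J(np.c_[36*np.cos(t),36*np.sin(t),67+0*t]),J([[-148,-26,63],[-90,-26,63],[-90,26,63],[-148,26,63],[-148,-26,63]])]
for fn in ['side0','scene0']:
    im=cv2.resize(cv2.imread('pics/%s.png'%fn),None,fx=2,fy=2)
    for cv in curves: cv2.polylines(im,[(proj(fn,cv)*2).astype(int)],False,(0,0,255),1)
    x0,y0=(400,320) if fn=='side0' else (380,250)
    cv2.imwrite('pics/ov_'+fn+'.png',im[y0:y0+420,x0:x0+560])
E
```

```text
post [463.1  18.8  98.6] [0.3 0.3]
bush [660.9 -26.8  88. ] [1. 1.]
stud [591.2 -10.9  82.8] [0.8 0.8]
notch [599.7 -60.1  58.3] [1.3 1.3]
earA [581.2  63.5  55.5] [2.2 2.2]
earB [532.1 -58.6  56. ] [1.1 1.1]
203.00159462515578 -12.969591025700128
[592.7172533  -11.06817231] [590.76982861 -10.61966242]
notch side0 [ 18.80312687 -49.1150834 ] -69.05124843813599
notch scene0 [ 18.27009166 -45.17321321] -67.97936361679268
```

```bash
python3 -c "
import cv2,numpy as np
a=cv2.imread('pics/ov_side0.png');b=cv2.imread('pics/ov_scene0.png')
w=min(a.shape[1],400)
cv2.imwrite('pics/ov.png',np.hstack([cv2.resize(a,(400,int(400*a.shape[0]/a.shape[1]))),cv2.resize(b,(400,int(400*a.shape[0]/a.shape[1])))]))"
```

```text
(no output)
```

View pics/ov_side0.png

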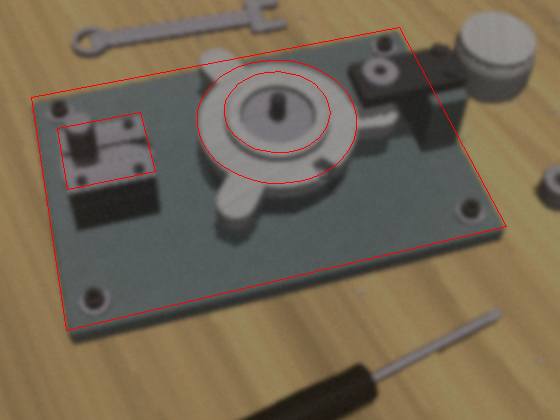

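View pics/ov_scene0.png

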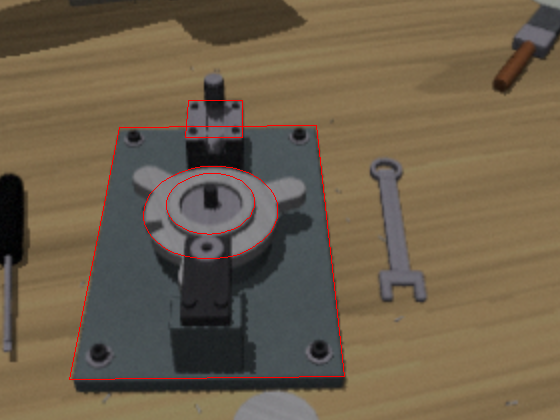

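```bash
cat >> h.py <<'E'
c=np.array([591.8,-10.8]); TH=-13.0
def pol(r,a): # jig polar -> world xy
    a=np.radians(a+TH); return c+r*np.array([np.cos(a),np.sin(a)])
def plan(xy,yaw,n,start=None):
    """constant twist rows from current pose to xy,yaw in n rows"""
    s=sense(); p=np.array(s['tool_pos'][:2]); y0=s['tcp_rot'][2]
    if start is not None: p=np.array(start[:2]); y0=start[2]
    dy=np.radians((yaw-y0+180)%360-180); d=dy/n
    L=np.hypot(*(xy-p)); h=np.arctan2(*(xy-p)[::-1])
    st=L/n if abs(d)<1e-9 else L*np.sin(d/2)/np.sin(n*d/2)
    h0=h-(n-1)*d/2
    w=st*np.array([np.cos(h0),np.sin(h0)]); a=np.radians(y0)
    tx=w@[np.cos(a),np.sin(a)]; ty=w@[np.sin(a),-np.cos(a)]
    print('row shift',round(tx,2),round(ty,2),'az',round(-d,4),'n',n)
E
python3 - <<'E'
from h import *
print(pol(70,111)); plan(pol(70,111),98,20)
E
```

```text
[582.05788293  58.51876481]
row shift 39.97 -1.21 az -0.0692 n 20
```

```bash
python3 -m creep '{"translation":[[40,-1.2,4],[40,-1.2,4],[40,-1.2,4],[40,-1.2,4],[40,-1.2,4],[40,-1.2,4],[40,-1.2,4],[40,-1.2,4],[40,-1.2,4],[40,-1.2,4]],"rotation":[[0,0,-0.0692],[0,0,-0.0692],[0,0,-0.0692],[0,0,-0.0692],[0,0,-0.0692],[0,0,-0.0692],[0,0,-0.0692],[0,0,-0.0692],[0,0,-0.0692],[0,0,-0.0692]],"claw":[36,36,36,36,36,36,36,36,36,36]}' 20
python3 - <<'E'
from h import *
plan(pol(70,111),98,10)
E
```

```text
time: 1.15
tool_pos: [501.4, -323.7, 190.7]
tcp_rot: [-180.0, -0.0, 58.5]
ft_force: [-0.1, -0.9, 0.1]
finger_gap: 35.9
row shift 39.82 -1.24 az -0.0689 n 10
```

```bash
python3 -m creep '{"translation":[[40,-1.2,4],[40,-1.2,4],[40,-1.2,4],[40,-1.2,4],[40,-1.2,4],[40,-1.2,4],[40,-1.2,4],[40,-1.2,4],[38,-1.2,4],[38,-1.2,4],[0,0,0]],"rotation":[[0,0,-0.0692]],"claw":[36]}' 20
python3 -m creep '{"translation":[[40,-1.2,4],[40,-1.2,4],[40,-1.2,4],[40,-1.2,4],[40,-1.2,4],[40,-1.2,4],[40,-1.2,4],[40,-1.2,4],[40,-1.2,4],[38,-1.2,4]],"rotation":[[0,0,-0.0692],[0,0,-0.0692],[0,0,-0.0692],[0,0,-0.0692],[0,0,-0.0692],[0,0,-0.0692],[0,0,-0.0692],[0,0,-0.0692],[0,0,-0.0692],[0,0,-0.0692]],"claw":[36,36,36,36,36,36,36,36,36,36]}' 20
python3 - <<'E'
from h import *
plan(pol(70,111),98,1)
save('wrist','w1')
save('side','s1')
E
```

```text
time: 2.15
tool_pos: [582.4, 58.3, 150.8]
tcp_rot: [-180.0, -0.0, 98.2]
ft_force: [-0.6, -0.1, -0.1]
finger_gap: 35.8
row shift 0.27 -0.33 az 0.0035 n 1invalid input
```

View pics/w1.png

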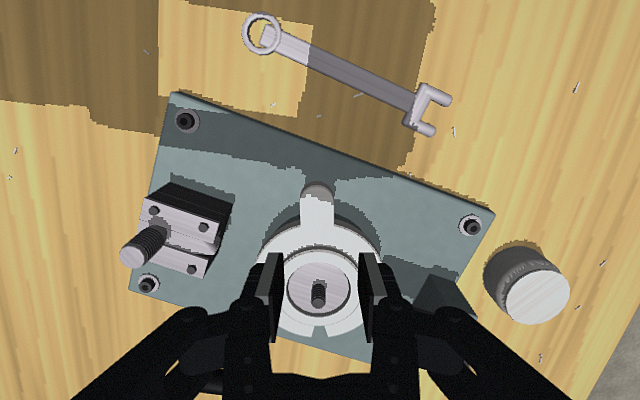

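View pics/s1.png

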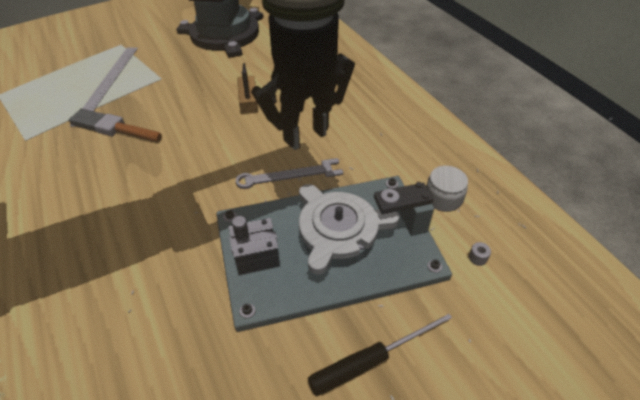

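```bash
cat >> h.py <<'E'
def jig(w):
    a=np.radians(TH); R=np.array([[np.cos(a),-np.sin(a)],[np.sin(a),np.cos(a)]]); j=R.T@(np.array(w)[:2]-c); return j.round(1),'r %.1f ang %.1f'%(np.hypot(*j),np.degrees(np.arctan2(j[1],j[0])))
def tooljig():
    s=sense(); print('tool',jig(s['tool_pos']),'z %.1f yaw %.2f'%(s['tool_pos'][2],s['tcp_rot'][2]),'F',np.round(s['ft_force'],1),'gap %.1f'%s['finger_gap'],'t %.2f'%s['time'])
E
python3 - <<'E'
from h import *
tooljig()
for n,u,v,z in [('post',131,258,100),('stud',319,288,84),('earL',301,210,59),('earR',331,210,59),('eartip',317,186,59),('notch',320,330,59)]: print(n,jig(atz('w1',u,v,z)))
im=cv2.imread('pics/w1.png')[160:360,110:450]; cv2.imwrite('pics/w1z.png',cv2.resize(im,None,fx=2.3,fy=2.3,interpolation=cv2.INTER_CUBIC))
E
```

```text
tool (array([-26.3,  67.6]), 'r 72.6 ang 111.3') z 150.1 yaw 98.40 F [0.8 0.1 0.2] gap 35.9 t 2.25
post (array([-133.4,   -1.7]), 'r 133.4 ang -179.3')
stud (array([-4.8, 12.3]), 'r 13.2 ang 111.5')
earL (array([-36.3,  55.8]), 'r 66.6 ang 123.0')
earR (array([-15.2,  64. ]), 'r 65.8 ang 103.3')
eartip (array([-31.8,  77.8]), 'r 84.1 ang 112.2')
notch (array([ 17.4, -43.2]), 'r 46.5 ang -68.1')
```

View pics/w1z.png

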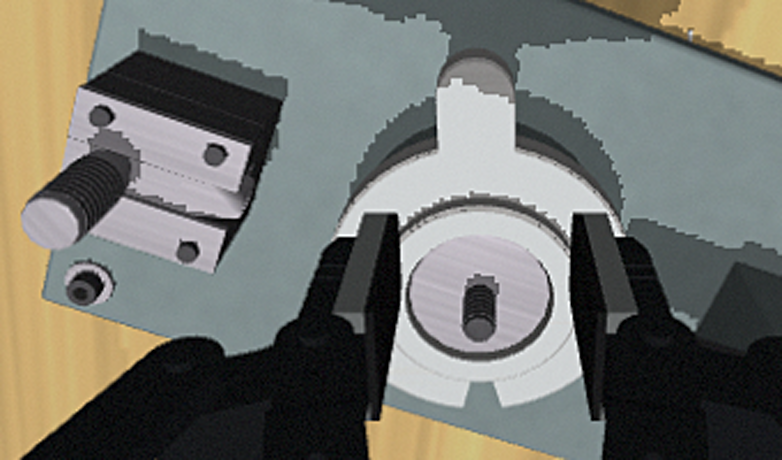

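```bash
python3 -m creep '{"translation":[[-2,0,10],[0,0,12],[0,0,12],[0,0,12],[0,0,12],[0,0,12],[0,0,12],[0,0,10],[0,0,8],[0,0,0]],"rotation":[[0,0,0.01],[0,0,0],[0,0,0],[0,0,0],[0,0,0],[0,0,0],[0,0,0],[0,0,0],[0,0,0],[0,0,0]],"claw":[36,36,36,36,36,36,36,36,36,36]}' 20
python3 - <<'E'
from h import *
tooljig(); save('wrist','w2'); save('side','s2')
a=cv2.imread('pics/w2.png'); b=cv2.imread('pics/s2.png')[100:300,180:500]
cv2.imwrite('pics/m2.png',np.vstack([cv2.resize(a,(480,300)),cv2.resize(b,(480,300))]))
E
```

```text
time: 3.25
tool_pos: [582.0, 54.6, 49.7]
tcp_rot: [-179.9, -0.0, 97.5]
ft_force: [-0.1, -0.5, 0.3]
finger_gap: 35.7
tool (array([-24.3,  61.5]), 'r 66.1 ang 111.5') z 49.7 yaw 97.46 F [-0.1 -0.5  0.3] gap 35.7 t 3.25
```

View pics/m2.png

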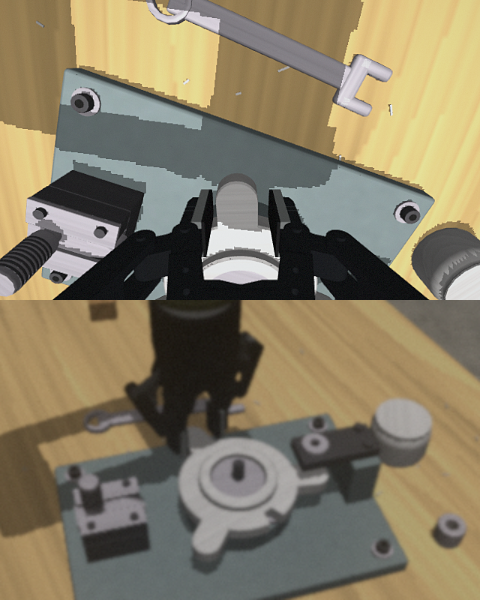

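```bash
python3 -m creep '{"translation":[[2.5,0,0],[2.5,0,0],[0,0,3],[0,0,3],[0,0,3],[0,0,0]],"rotation":[[0,0,0],[0,0,0],[0,0,0],[0,0,0],[0,0,0],[0,0,0]],"claw":[36,36,36,36,36,36]}' 20
python3 - <<'E'
from h import *
tooljig(); 
plan(pol(70,106),106+TH,5);plan(pol(70,60),60+TH,30)
E
```

```text
time: 3.95
tool_pos: [581.8, 59.4, 41.5]
tcp_rot: [-179.9, -0.0, 97.4]
ft_force: [0.2, 0.7, 0.4]
finger_gap: 36.1
tool (array([-25.6,  66.1]), 'r 70.9 ang 111.1') z 41.5 yaw 97.45 F [0.2 0.7 0.4] gap 36.1 t 3.95
row shift -0.19 1.26 az 0.0155 n 5
row shift -0.05 2.09 az 0.0293 n 30
```

```bash
python3 -m creep '{"translation":[[0,0.8,0],[0,0.8,0],[0,0.8,0],[0,0.8,0],[0,0.8,0],[0,0.8,0],[0,0.8,0],[0,0.8,0],[0,0.8,0],[0,0.8,0]],"rotation":[[0,0,0.0114],[0,0,0.0114],[0,0,0.0114],[0,0,0.0114],[0,0,0.0114],[0,0,0.0114],[0,0,0.0114],[0,0,0.0114],[0,0,0.0114],[0,0,0.0114]],"claw":[36,36,36,36,36,36,36,36,36,36]}' 20
python3 - <<'E'
from h import *
tooljig(); 
plan(pol(70,60),60+TH,24)
save('wrist','w3')
E
```

```text
time: 4.95
tool_pos: [590.4, 60.1, 42.3]
tcp_rot: [-180.0, 0.0, 90.9]
ft_force: [-1.9, -1.0, -0.0]
finger_gap: 36.2
tool (array([-17.3,  68.7]), 'r 70.9 ang 104.1') z 42.3 yaw 90.86 F [-1.9 -1.  -0. ] gap 36.2 t 4.95
row shift -0.06 2.26 az 0.0319 n 24
```

View pics/w3.png

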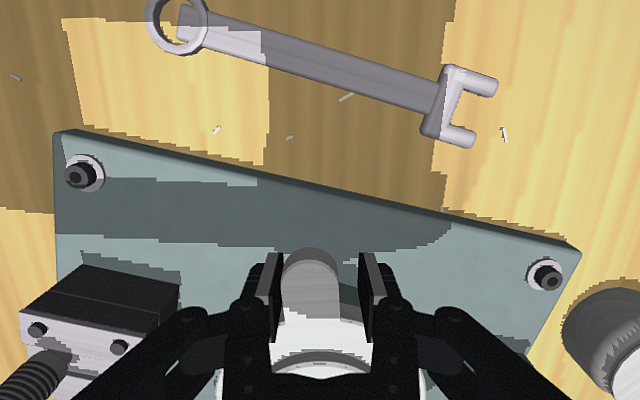

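```bash
python3 -m creep '{"translation":[[0,1.5,0],[0,2,0],[0,2,0],[0,2,0],[0,2,0],[0,2,0],[0,2,0],[0,2,0],[0,2,0],[0,2,0]],"rotation":[[0,0,0.0214],[0,0,0.0286],[0,0,0.0286],[0,0,0.0286],[0,0,0.0286],[0,0,0.0286],[0,0,0.0286],[0,0,0.0286],[0,0,0.0286],[0,0,0.0286]],"claw":[36,36,36,36,36,36,36,36,36,36]}' 20
python3 - <<'E'
from h import *
tooljig(); 
plan(pol(70,60),60+TH,14)
E
```

```text
time: 6.0
tool_pos: [609.8, 58.0, 42.2]
tcp_rot: [-180.0, -0.0, 74.8]
ft_force: [-0.9, -0.8, -0.2]
finger_gap: 36.4
tool (array([ 2.1, 71. ]), 'r 71.1 ang 88.3') z 42.2 yaw 74.80 F [-0.9 -0.8 -0.2] gap 36.4 t 6.00
row shift -0.11 2.49 az 0.0347 n 14
```

```bash
python3 -m creep '{"translation":[[-0.2,2.2,0],[-0.1,2.2,0],[-0.1,2.2,0],[-0.1,2.2,0],[-0.1,2.2,0],[-0.1,2.2,0],[-0.1,2.2,0],[-0.1,2.2,0],[-0.1,2.2,0],[-0.1,2.2,0]],"rotation":[[0,0,0.031],[0,0,0.031],[0,0,0.031],[0,0,0.031],[0,0,0.031],[0,0,0.031],[0,0,0.031],[0,0,0.031],[0,0,0.031],[0,0,0.031]],"claw":[36,36,36,36,36,36,36,36,36,36]}' 20
python3 - <<'E'
from h import *
tooljig(); 
plan(pol(70,60),60+TH,5)
save('wrist','w4')
save('side','s4')
a=cv2.imread('pics/w4.png'); b=cv2.imread('pics/s4.png')[100:300,180:500]
cv2.imwrite('pics/m4.png',np.vstack([cv2.resize(a,(480,300)),cv2.resize(b,(480,300))]))
E
```

```text
time: 7.0
tool_pos: [629.6, 48.4, 42.3]
tcp_rot: [180.0, -0.0, 57.0]
ft_force: [-2.1, 0.4, -1.7]
finger_gap: 36.0
tool (array([23.6, 66.2]), 'r 70.2 ang 70.4') z 42.3 yaw 57.03 F [-2.1  0.4 -1.7] gap 36.0 t 7.00
row shift -0.08 2.54 az 0.035 n 5
```

View pics/m4.png

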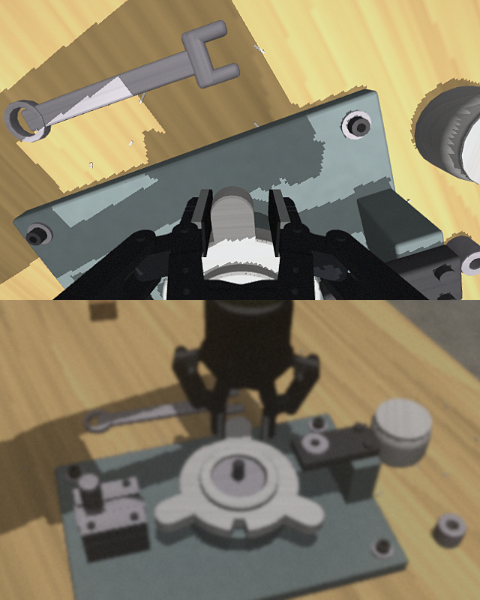

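```bash
python3 - <<'E'
from h import *
s=sense(); p=np.array(s['tool_pos']); a=np.radians(s['tcp_rot'][2]); tx=np.array([np.cos(a),np.sin(a),0]); ty=np.array([np.sin(a),-np.cos(a),0])
for m in [(315,370),(318,355),(290,400),(275,415),(270,435),(183,365),(250,425)]:
    u,v=180+m[0]/1.5,100+(m[1]-300)/1.5
    o,d=ray('s4',u,v); t=((p-o)@tx)/(d@tx); X=o+t*d; print(m,'s',((X-p)@ty).round(1),'z',X[2].round(1))
E
```

```text
(315, 370) s 63.6 z 134.8
(318, 355) s 64.4 z 152.5
(290, 400) s 44.2 z 95.6
(275, 415) s 31.5 z 74.5
(270, 435) s 28.4 z 46.0
(183, 365) s -56.5 z 131.4
(250, 425) s 7.9 z 58.5
```

```bash
python3 -m creep '{"translation":[[0.2,2.2,0],[0.2,2.2,0],[0.2,2.2,0],[0.2,2.2,0],[0.2,1.5,0],[0,0,0]],"rotation":[[0,0,0.031],[0,0,0.031],[0,0,0.031],[0,0,0.031],[0,0,0.02],[0,0,0]],"claw":[36,36,36,36,36,36]}' 20
python3 - <<'E'
from h import *
tooljig(); save('side','s5')
b=cv2.imread('pics/s5.png')[120:300,200:480]
cv2.imwrite('pics/m5.png',cv2.resize(b,None,fx=2.5,fy=2.5))
E
```

```text
time: 7.7
tool_pos: [638.6, 42.9, 42.3]
tcp_rot: [180.0, -0.0, 48.9]
ft_force: [1.3, 0.5, 0.3]
finger_gap: 35.9
tool (array([33.6, 62.9]), 'r 71.3 ang 61.9') z 42.3 yaw 48.87 F [1.3 0.5 0.3] gap 35.9 t 7.70
```

View pics/m5.png

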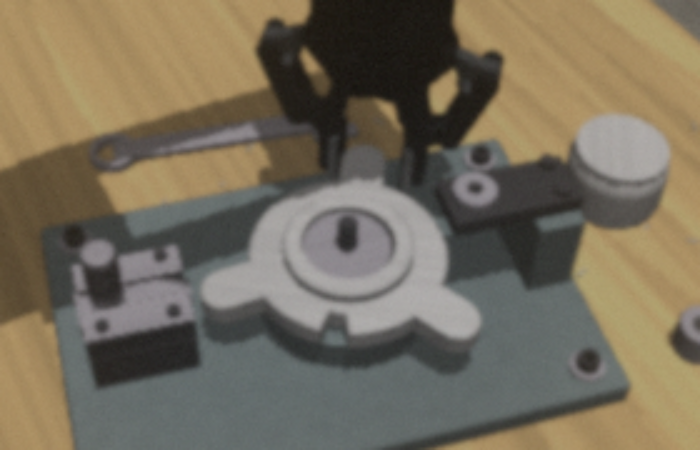

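```bash
python3 -m creep '{"translation":[[0,-2,0],[0,-2,-5],[0,0,-15],[0,0,-25],[0,0,-30],[0,0,-20],[0,0,0]],"rotation":[[0,0,0],[0,0,0],[0,0,0],[0,0,0],[0,0,0],[0,0,0],[0,0,0]],"claw":[36,36,36,36,36,36,36]}' 20
python3 - <<'E'
from h import *
print(jig(atz('s5',200+333/2.5,120+322/2.5,59)),jig(atz('s5',200+462/2.5,120+325/2.5,59)))
tooljig(); plan(pol(75,-59),108,10)
E
```

```text
time: 8.45
tool_pos: [638.4, 45.8, 143.6]
tcp_rot: [179.6, -0.3, 48.9]
ft_force: [0.9, 0.1, 1.2]
finger_gap: 36.2
(array([-20.8, -46.7]), 'r 51.1 ang -114.0') (array([ 43.6, -65.9]), 'r 79.0 ang -56.5')
tool (array([32.7, 65.7]), 'r 73.3 ang 63.5') z 143.6 yaw 48.95 F [0.9 0.1 1.2] gap 36.2 t 8.45
row shift -13.56 0.97 az -0.1031 n 10
```

```bash
python3 -m creep '{"translation":[[-13.5,1,0],[-13.5,1,0],[-13.5,1,0],[-13.5,1,0],[-13.5,1,0],[-13.5,1,0],[-13.5,1,0],[-13.5,1,0],[-13.5,1,0],[-13.5,1,0]],"rotation":[[0,0,-0.103],[0,0,-0.103],[0,0,-0.103],[0,0,-0.103],[0,0,-0.103],[0,0,-0.103],[0,0,-0.103],[0,0,-0.103],[0,0,-0.103],[0,0,-0.103]],"claw":[36,36,36,36,36,36,36,36,36,36]}' 20
python3 -m creep '{"translation":[[0,0,0],[0,0,0]],"rotation":[[0,0,0],[0,0,0]],"claw":[36,36]}' 20
python3 - <<'E'
from h import *
tooljig(); plan(pol(75,-59),108,1); save('wrist','w6'); save('side','s6'); 
a=cv2.imread('pics/w6.png'); b=cv2.imread('pics/s6.png')[100:300,180:500]
cv2.imwrite('pics/m6.png',np.vstack([cv2.resize(a,(480,300)),cv2.resize(b,(480,300))]))
E
```

```text
time: 9.45
tool_pos: [611.9, -82.2, 137.1]
tcp_rot: [-180.0, -0.0, 108.2]
ft_force: [-1.0, 0.6, -0.1]
finger_gap: 35.7
time: 9.65
tool_pos: [611.9, -81.5, 137.1]
tcp_rot: [-180.0, -0.0, 107.7]
ft_force: [0.8, 0.4, -1.1]
finger_gap: 35.8
tool (array([ 35.5, -64.4]), 'r 73.5 ang -61.1') z 137.1 yaw 107.74 F [ 0.8  0.4 -1.1] gap 35.8 t 9.65
row shift -1.53 2.74 az -0.0046 n 1
```

View pics/m6.png

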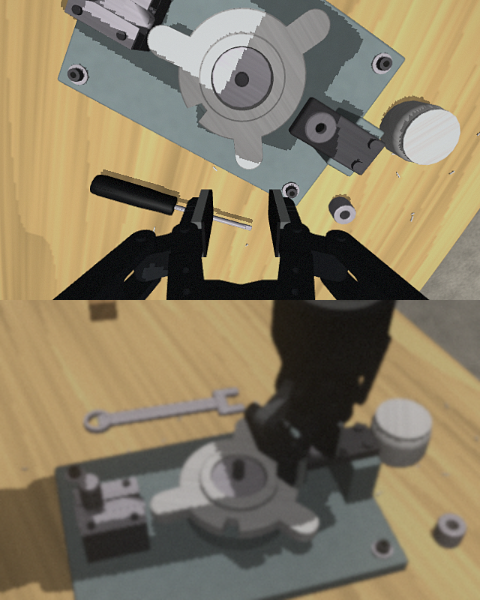

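```bash
python3 - <<'E'
import cv2
im=cv2.imread('pics/w6.png')[0:240,180:500]; cv2.imwrite('pics/w6z.png',cv2.resize(im,None,fx=2.5,fy=2.5,interpolation=cv2.INTER_CUBIC))
E
```

```text
(no output)
```

View pics/w6z.png

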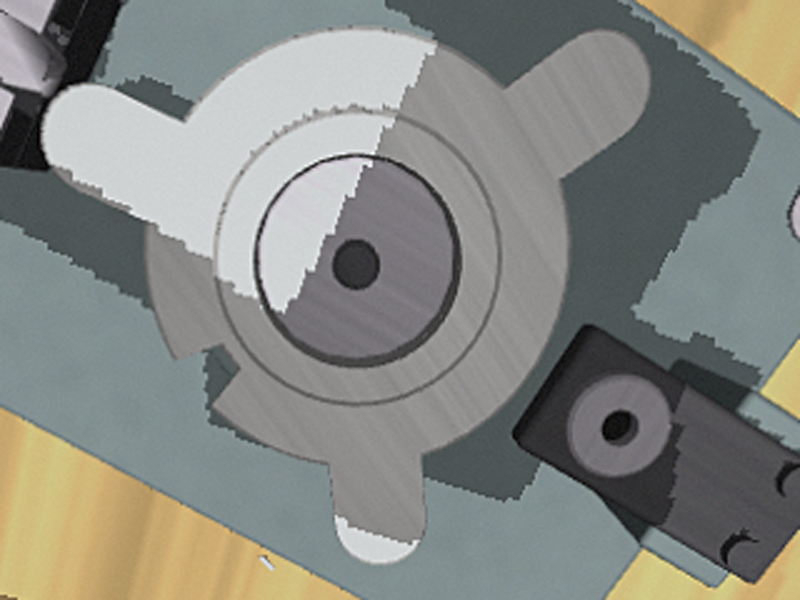

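```bash
python3 - <<'E'
from h import *
W=lambda u,v,z:jig(atz('w6',180+u/2.5,v/2.5,z))
for n,u,v,z in [('earC',379,517,59),('earA',605,78,59),('earB',90,130,59),('nL',177,358,59),('nR',213,410,59),('stud',356,264,84),('bush',619,427,90)]: print(n,W(u,v,z))
E
```

```text
earC (array([ 41.2, -57.5]), 'r 70.7 ang -54.4')
earA (array([29.4, 67.2]), 'r 73.4 ang 66.4')
earB (array([-72.7,  -7.1]), 'r 73.0 ang -174.4')
nL (array([-28.5, -46.4]), 'r 54.5 ang -121.6')
nR (array([-13.7, -54. ]), 'r 55.7 ang -104.2')
stud (array([-0.8, -0.2]), 'r 0.8 ang -168.0')
bush (array([71.3,  0.1]), 'r 71.3 ang 0.0')
```

```bash
python3 - <<'E'
from h import *
tooljig(); plan(pol(75.5,-56.5),110.5,2)
E
```

```text
tool (array([ 35.4, -63.8]), 'r 73.0 ang -61.0') z 137.1 yaw 107.84 F [ 0.2 -0.9  0.8] gap 36.0 t 9.75
row shift -1.26 2.89 az -0.0233 n 2
```

```bash
python3 -m creep '{"translation":[[-1.3,2.9,0],[-1.3,2.9,0],[0,0,12],[0,0,13],[0,0,13],[0,0,13],[0,0,12],[0,0,5],[0,0,0],[0,0,0]],"rotation":[[0,0,-0.023],[0,0,-0.023],[0,0,0],[0,0,0],[0,0,0],[0,0,0],[0,0,0],[0,0,0],[0,0,0],[0,0,0]],"claw":[37,37,37,37,37,37,37,37,37,37]}' 20
python3 - <<'E'
from h import *
tooljig(); plan(pol(75.5,-56.5),110.5,2)
save('wrist','w7')
E
```

```text
time: 10.75
tool_pos: [618.8, -82.4, 69.6]
tcp_rot: [180.0, 0.0, 110.6]
ft_force: [-0.0, -1.1, 0.2]
finger_gap: 37.4
tool (array([ 42.4, -63.7]), 'r 76.5 ang -56.3') z 69.6 yaw 110.58 F [-0.  -1.1  0.2] gap 37.4 t 10.75
row shift 0.51 -0.1 az 0.0007 n 2
```

View pics/w7.png

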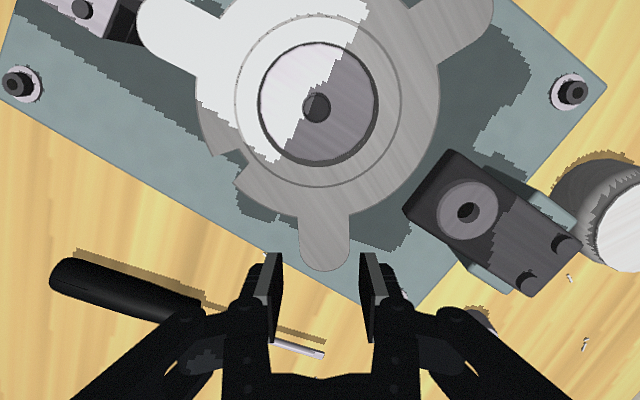

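```bash
python3 -m creep '{"translation":[[0.5,0,4],[0.5,0,6],[0,0,6],[0,0,6],[0,0,4],[0,0,1.5],[0,0,0]],"rotation":[[0,0,0],[0,0,0],[0,0,0],[0,0,0],[0,0,0],[0,0,0],[0,0,0]],"claw":[37,37,37,37,37,37,37]}' 20
python3 - <<'E'
from h import *
tooljig(); plan(pol(73,-80),100-13,20)
save('wrist','w8')
E
```

```text
time: 11.5
tool_pos: [617.9, -81.3, 41.3]
tcp_rot: [-180.0, -0.0, 110.6]
ft_force: [-0.1, 0.1, 0.7]
finger_gap: 37.0
tool (array([ 41.3, -62.8]), 'r 75.2 ang -56.7') z 41.3 yaw 110.58 F [-0.1  0.1  0.7] gap 37.0 t 11.50
row shift 0.13 -1.51 az 0.0206 n 20
```

View pics/w8.png

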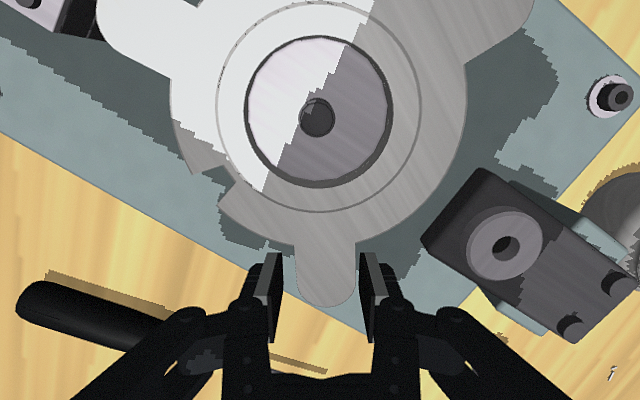

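```bash
python3 -m creep '{"translation":[[0.2,-0.8,0],[0.2,-0.8,0],[0.2,-0.8,0],[0.2,-0.8,0],[0.2,-0.8,0],[0.2,-1,0],[0.2,-1.2,0],[0.2,-1.5,0],[0.2,-2,0],[0.2,-2.2,0]],"rotation":[[0,0,0.011],[0,0,0.011],[0,0,0.011],[0,0,0.011],[0,0,0.011],[0,0,0.0137],[0,0,0.0165],[0,0,0.0205],[0,0,0.0275],[0,0,0.0302]],"claw":[37,37,37,37,37,37,37,37,37,37]}' 20
python3 - <<'E'
from h import *
tooljig(); plan(pol(72,-115),65-13,20)
E
```

```text
time: 12.55
tool_pos: [606.2, -82.8, 41.9]
tcp_rot: [180.0, -0.0, 101.1]
ft_force: [1.4, -0.0, 0.5]
finger_gap: 37.2
tool (array([ 30.2, -66.9]), 'r 73.4 ang -65.7') z 41.9 yaw 101.08 F [ 1.4 -0.   0.5] gap 37.2 t 12.55
row shift 0.13 -3.12 az 0.0428 n 20
```

```bash
python3 -m creep '{"translation":[[0.1,-2.5,0],[0.1,-2.5,0],[0.1,-2.5,0],[0.1,-2.5,0],[0.1,-2.5,0],[0.1,-2.5,0],[0.1,-2.5,0],[0.1,-2.5,0],[0.1,-2.5,0],[0.1,-2.5,0]],"rotation":[[0,0,0.0345],[0,0,0.0345],[0,0,0.0345],[0,0,0.0345],[0,0,0.0345],[0,0,0.0345],[0,0,0.0345],[0,0,0.0345],[0,0,0.0345],[0,0,0.0345]],"claw":[37,37,37,37,37,37,37,37,37,37]}' 20
python3 - <<'E'
from h import *
tooljig(); plan(pol(72,-115),65-13,13)
E
```

```text
time: 13.55
tool_pos: [581.3, -83.4, 42.0]
tcp_rot: [180.0, 0.0, 81.3]
ft_force: [1.1, -1.2, 0.2]
finger_gap: 37.0
tool (array([  6.1, -73.1]), 'r 73.3 ang -85.3') z 42.0 yaw 81.28 F [ 1.1 -1.2  0.2] gap 37.0 t 13.55
row shift 0.15 -2.9 az 0.0393 n 13
```

```bash
python3 -m creep '{"translation":[[0.1,-2.5,0],[0.1,-2.5,0],[0.1,-2.5,0],[0.1,-2.5,0],[0.1,-2.5,0],[0.1,-2.5,0],[0.1,-2.5,0],[0.1,-2.5,0],[0.1,-2.5,0],[0.1,-2.5,0]],"rotation":[[0,0,0.0342],[0,0,0.0342],[0,0,0.0342],[0,0,0.0342],[0,0,0.0342],[0,0,0.0342],[0,0,0.0342],[0,0,0.0342],[0,0,0.0342],[0,0,0.0342]],"claw":[37,37,37,37,37,37,37,37,37,37]}' 20
python3 - <<'E'
from h import *
tooljig(); plan(pol(72,-118),62-13,8); save('wrist','w9')
save('side','s9')
E
```

```text
time: 14.55
tool_pos: [557.8, -75.3, 42.0]
tcp_rot: [179.9, 0.0, 61.7]
ft_force: [1.2, -3.4, 1.1]
finger_gap: 36.8
tool (array([-18.7, -70.5]), 'r 72.9 ang -104.8') z 42.0 yaw 61.68 F [ 1.2 -3.4  1.1] gap 36.8 t 14.55
row shift 0.13 -2.08 az 0.0277 n 8
```

View pics/w9.png

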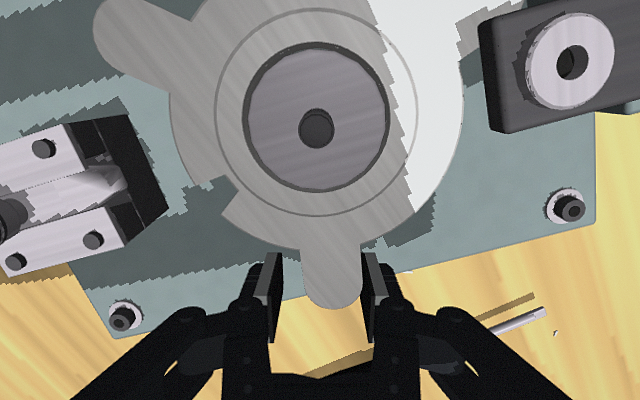

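View pics/s9.png

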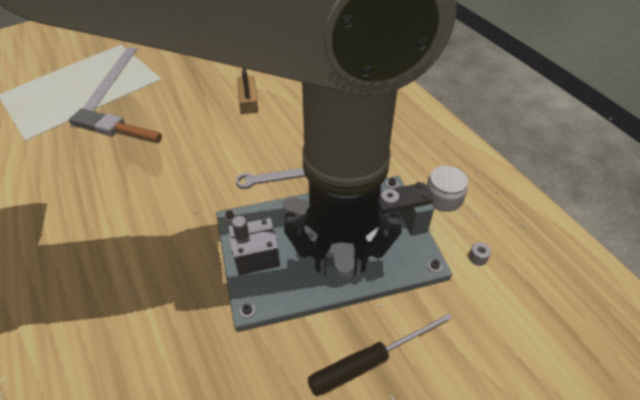

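```bash
python3 - <<'E'
import cv2
im=cv2.imread('pics/w9.png')[130:320,130:400]; cv2.imwrite('pics/w9z.png',cv2.resize(im,None,fx=2.9,fy=2.9,interpolation=cv2.INTER_CUBIC))
E
```

```text
(no output)
```

View pics/w9z.png

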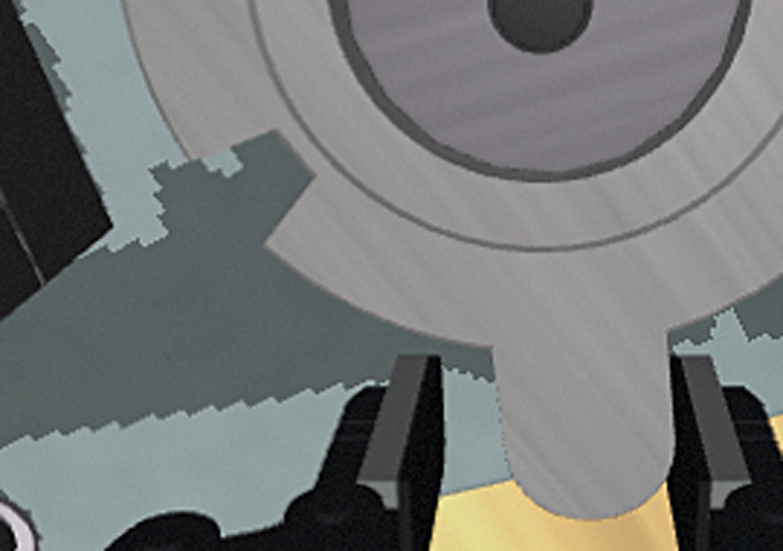

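```bash
cat >> h.py <<'E'
def notch(fn,x0,y0,f,pts):
    P=[]
    for u,v in pts:
        w=atz(fn,x0+u/f,y0+v/f,59); P.append(w[:2]); print(jig(w))
    m=(P[0]+P[1])/2; i=(P[2]+P[3])/2; print('mouth',jig(m),'inner',jig(i),'mouth w',np.hypot(*(P[0]-P[1])))
    d=m-i; print('notch axis dir jig',np.degrees(np.arctan2(d[1],d[0]))-TH)
E
python3 - <<'E'
from h import *
notch('w9',130,130,2.9,[(192,160),(265,243),(277,130),(314,176)])
K=lambda u,v,z:print(jig(atz('w9',u,v,z)))
K(316,131,84);K(571,63,90)
E
```

```text
(array([-53.6, -11.5]), 'r 54.8 ang -167.9')
(array([-48.2, -25.6]), 'r 54.6 ang -152.1')
(array([-40.8, -10.6]), 'r 42.2 ang -165.4')
(array([-38.2, -18.1]), 'r 42.2 ang -154.7')
mouth (array([-50.9, -18.5]), 'r 54.2 ang -160.0') inner (array([-39.5, -14.3]), 'r 42.0 ang -160.0') mouth w 15.050390583477476
notch axis dir jig -159.92739740208108
(array([-1. , -0.6]), 'r 1.2 ang -146.2')
(array([71. , -0.2]), 'r 71.0 ang -0.2')
```

```bash
python3 -m creep '{"translation":[[0.1,-2.4,0],[0.1,-2.4,0],[0.1,-2.4,0],[0.1,-2.4,0],[0.1,-2.4,0],[0.1,-2.4,0],[0.1,-2.4,0],[0.1,-2.4,0],[0.1,-2.4,0],[0,0,0]],"rotation":[[0,0,0.033],[0,0,0.033],[0,0,0.033],[0,0,0.033],[0,0,0.033],[0,0,0.033],[0,0,0.033],[0,0,0.033],[0,0,0.033],[0,0,0]],"claw":[37,37,37,37,37,37,37,37,37,37]}' 20
python3 - <<'E'
from h import *
tooljig(); save('wrist','w10')
im=cv2.imread('pics/w10.png')[130:320,130:400]; cv2.imwrite('pics/w10z.png',cv2.resize(im,None,fx=2.9,fy=2.9,interpolation=cv2.INTER_CUBIC))
E
```

```text
time: 15.65
tool_pos: [540.6, -61.4, 41.8]
tcp_rot: [180.0, 0.0, 44.8]
ft_force: [0.2, -1.6, 0.4]
finger_gap: 37.2
tool (array([-38.5, -60.8]), 'r 72.0 ang -122.3') z 41.8 yaw 44.82 F [ 0.2 -1.6  0.4] gap 37.2 t 15.65
```

View pics/w10z.png

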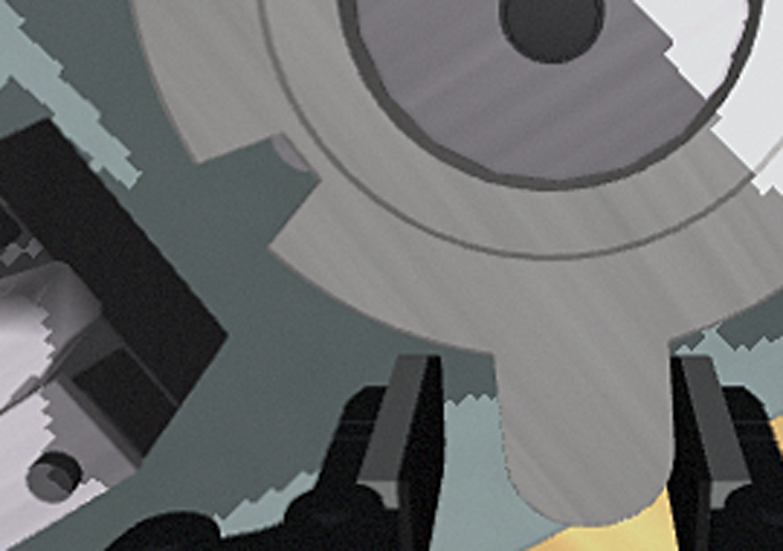

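```bash
python3 - <<'E'
from h import *
notch('w10',130,130,2.9,[(198,162),(269,247),(281,134),(320,180)])
print(jig(atz('w10',130+551/2.9,130+10/2.9,84)))
E
```

```text
(array([-54.3,   5.2]), 'r 54.6 ang 174.6')
(array([-53.7,  -9.9]), 'r 54.6 ang -169.5')
(array([-42.3,   2.2]), 'r 42.3 ang 177.0')
(array([-41.7,  -5.8]), 'r 42.1 ang -172.0')
mouth (array([-54. ,  -2.4]), 'r 54.1 ang -177.5') inner (array([-42. ,  -1.8]), 'r 42.0 ang -177.5') mouth w 15.128157435171502
notch axis dir jig 182.78213371310042
(array([-0.8, -0.3]), 'r 0.9 ang -157.8')
```

```bash
python3 -m creep '{"translation":[[0,-0.8,0],[0,-0.9,0],[0,-0.8,0],[0,-0.8,0],[0,0,0],[0,0,0]],"rotation":[[0,0,0.011],[0,0,0.012],[0,0,0.011],[0,0,0.011],[0,0,0],[0,0,0]],"claw":[37,37,37,37,37,37]}' 20
python3 - <<'E'
from h import *
tooljig(); save('wrist','w11')
im=cv2.imread('pics/w11.png')[130:320,130:400]; cv2.imwrite('pics/w11z.png',cv2.resize(im,None,fx=2.9,fy=2.9,interpolation=cv2.INTER_CUBIC))
E
```

```text
time: 16.3
tool_pos: [538.5, -58.7, 41.8]
tcp_rot: [-180.0, 0.0, 42.3]
ft_force: [0.2, -3.0, -1.1]
finger_gap: 36.7
tool (array([-41.1, -58.7]), 'r 71.7 ang -125.0') z 41.8 yaw 42.27 F [ 0.2 -3.  -1.1] gap 36.7 t 16.30
```

View pics/w11z.png

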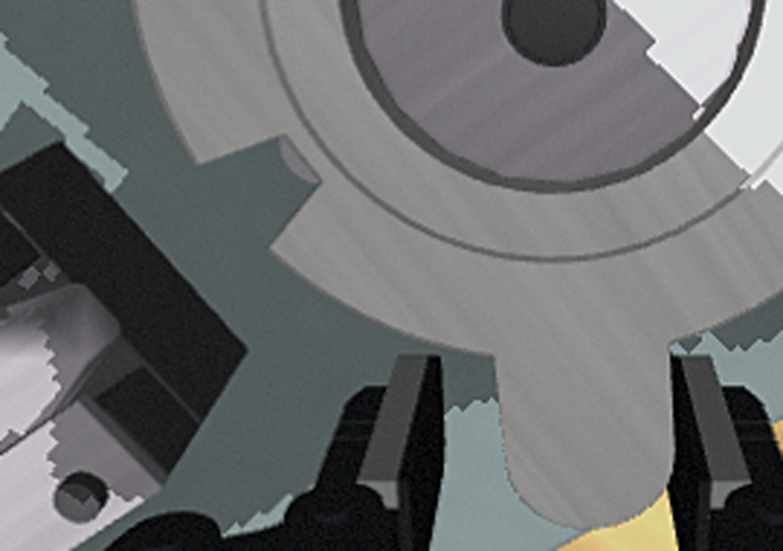

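```bash
python3 - <<'E'
from h import *
notch('w11',130,130,2.9,[(199,163),(270,248),(282,136),(321,181)])
print(jig(atz('w11',130+553/2.9,130+13/2.9,84)))
E
```

```text
(array([-54. ,   7.7]), 'r 54.6 ang 171.8')
(array([-54.1,  -7.4]), 'r 54.6 ang -172.2')
(array([-42.2,   4.2]), 'r 42.4 ang 174.4')
(array([-41.9,  -3.8]), 'r 42.1 ang -174.8')
mouth (array([-54.1,   0.2]), 'r 54.1 ang 179.8') inner (array([-42.1,   0.2]), 'r 42.1 ang 179.8') mouth w 15.137392534506244
notch axis dir jig 179.99395454963147
(array([-0.8, -0.3]), 'r 0.9 ang -157.9')
```

```bash
python3 -m creep '{"translation":[[0,2,0],[0,2,0],[0,0.7,-3],[0,0,-15],[0,0,-25],[0,0,-30],[0,0,-20],[0,0,-5],[0,0,0]],"rotation":[[0,0,0],[0,0,0],[0,0,0],[0,0,0],[0,0,0],[0,0,0],[0,0,0],[0,0,0],[0,0,0]],"claw":[37,37,37,37,37,37,37,37,37]}' 20
python3 - <<'E'
from h import *
tooljig(); plan(pol(133,180),-13,10)
save('wrist','w12')
E
```

```text
time: 17.25
tool_pos: [542.6, -62.4, 141.4]
tcp_rot: [179.9, -0.1, 42.3]
ft_force: [-1.1, 0.0, -0.1]
finger_gap: 37.1
tool (array([-36.3, -61.3]), 'r 71.3 ang -120.6') z 141.4 yaw 42.27 F [-1.1  0.  -0.1] gap 37.1 t 17.25
row shift -5.44 -10.59 az 0.0965 n 10
```

View pics/w12.png

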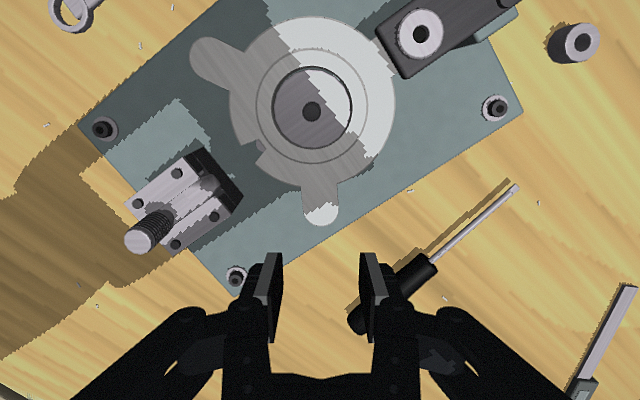

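```bash
python3 -m creep '{"translation":[[-5.4,-10.6,0],[-5.4,-10.6,0],[-5.4,-10.6,0],[-5.4,-10.6,0],[-5.4,-10.6,0],[-5.4,-10.6,0],[-5.4,-10.6,0],[-5.4,-10.6,0],[-5.4,-10.6,0],[-5.4,-10.6,0]],"rotation":[[0,0,0.0965],[0,0,0.0965],[0,0,0.0965],[0,0,0.0965],[0,0,0.0965],[0,0,0.0965],[0,0,0.0965],[0,0,0.0965],[0,0,0.0965],[0,0,0.0965]],"claw":[37,37,37,37,37,37,37,37,37,37]}' 20
python3 -m creep '{"translation":[[0,0,0],[0,0,0]],"rotation":[[0,0,0],[0,0,0]],"claw":[37,37]}' 20
python3 - <<'E'
from h import *
print(jig(atz('w12',138,241,100)))
tooljig(); plan(pol(133,180),-13,1)
save('wrist','w13'); save('side','s13')
E
```

```text
time: 18.3
tool_pos: [460.1, 20.0, 137.9]
tcp_rot: [180.0, 0.2, -13.3]
ft_force: [0.6, 0.2, 1.3]
finger_gap: 36.9
time: 18.5
tool_pos: [461.0, 19.5, 138.7]
tcp_rot: [180.0, 0.1, -12.8]
ft_force: [-0.3, -0.7, 0.8]
finger_gap: 37.1
(array([-132.3,   -1.5]), 'r 132.3 ang -179.4')
tool (array([-1.342e+02,  1.000e-01]), 'r 134.2 ang 180.0') z 138.7 yaw -12.83 F [-0.3 -0.7  0.8] gap 37.1 t 18.50
row shift 1.23 0.07 az 0.003 n 1
```

View pics/w13.png

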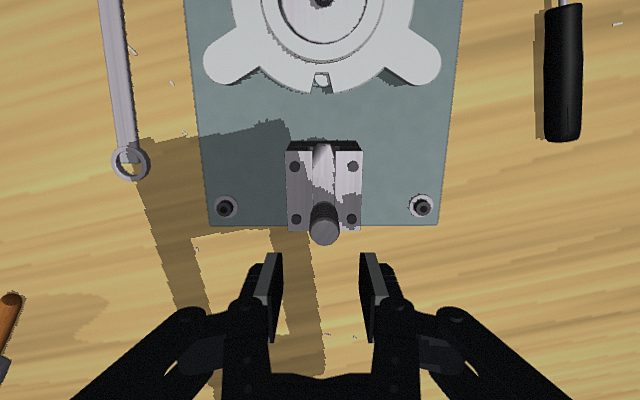

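View pics/s13.png

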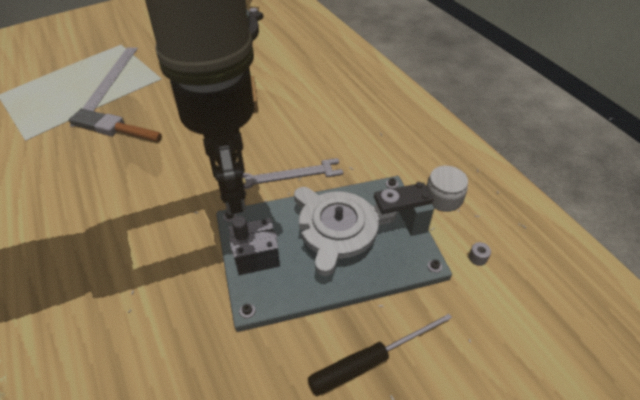

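```bash
python3 -m creep '{"translation":[[1.2,0.7,8],[0,0,12],[0,0,12],[0,0,12],[0,0,10],[0,0,8],[0,0,4],[0,0,1],[0,0,0],[0,0,0]],"rotation":[[0,0,0],[0,0,0],[0,0,0],[0,0,0],[0,0,0],[0,0,0],[0,0,0],[0,0,0],[0,0,0],[0,0,0]],"claw":[37,37,37,37,37,37,37,37,37,37]}' 20
python3 - <<'E'
from h import *
tooljig(); save('wrist','w14')
E
```

```text
time: 19.6
tool_pos: [463.2, 18.5, 73.4]
tcp_rot: [-180.0, -0.1, -13.0]
ft_force: [0.6, 0.2, 0.1]
finger_gap: 36.9
tool (array([-131.9,   -0.3]), 'r 131.9 ang -179.9') z 73.4 yaw -13.02 F [0.6 0.2 0.1] gap 36.9 t 19.60
```

View pics/w14.png

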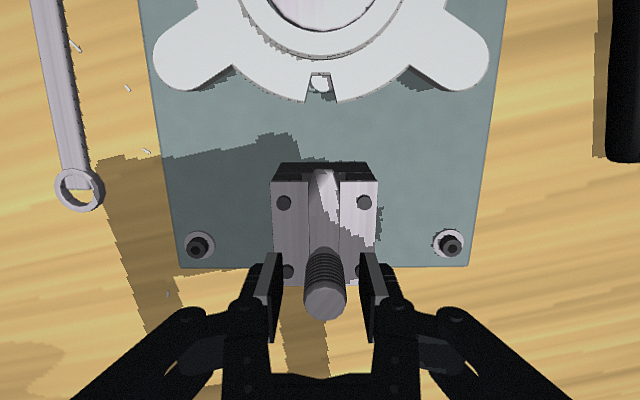

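```bash
python3 -m creep '{"translation":[[-0.5,1.3,0],[0,0,0],[0,0,0],[0,0,0],[0,0,0],[0,0,0],[0,0,0],[0,0,0]],"rotation":[[0,0,0],[0,0,0],[0,0,0],[0,0,0],[0,0,0],[0,0,0],[0,0,0],[0,0,0]],"claw":[30,26,22,19,17,15,15,15]}' 25
python3 - <<'E'
from h import *
tooljig(); save('wrist','w15')
E
```

```text
time: 20.45
tool_pos: [461.9, 17.1, 72.9]
tcp_rot: [180.0, 0.0, -13.0]
ft_force: [-2.3, -3.8, 4.8]
finger_gap: 17.1
tool (array([-132.8,   -2. ]), 'r 132.9 ang -179.1') z 72.9 yaw -13.03 F [-2.3 -3.8  4.8] gap 17.1 t 20.45
```

View pics/w15.png

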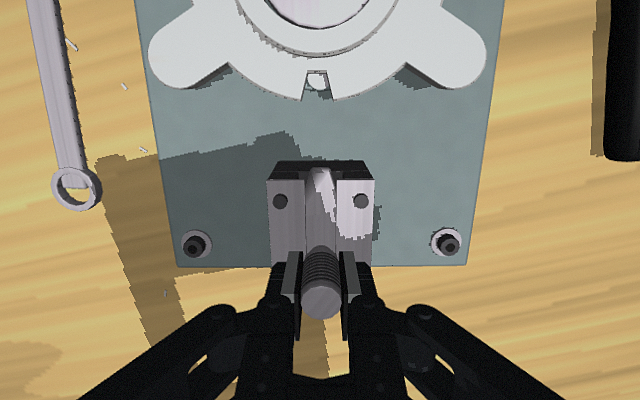

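```bash
python3 -m creep '{"translation":[[1,0,0],[2,0,0],[3,0,0],[3,0,0],[3,0,0],[3,0,0],[3,0,0],[2,0,0],[1,0,0],[0,0,0]],"rotation":[[0,0,0],[0,0,0],[0,0,0],[0,0,0],[0,0,0],[0,0,0],[0,0,0],[0,0,0],[0,0,0],[0,0,0]],"claw":[15,15,15,15,15,15,15,15,15,15]}' 25
python3 - <<'E'
from h import *
tooljig(); save('wrist','w16')
E
```

```text
time: 21.5
tool_pos: [482.7, 12.5, 72.9]
tcp_rot: [180.0, -0.0, -13.0]
ft_force: [-1.6, -4.2, 4.0]
finger_gap: 16.8
tool (array([-111.6,   -1.8]), 'r 111.6 ang -179.1') z 72.9 yaw -13.03 F [-1.6 -4.2  4. ] gap 16.8 t 21.50
```

View pics/w16.png

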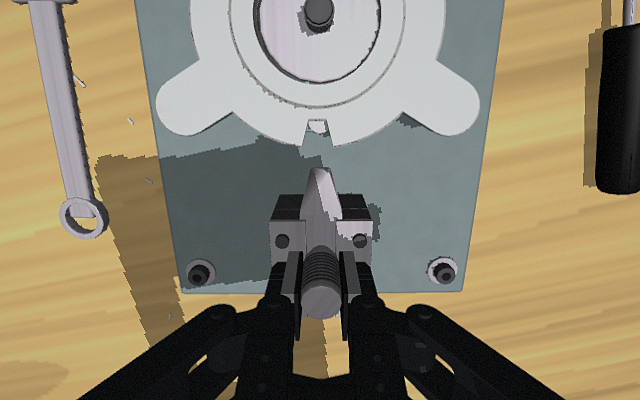

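```bash
python3 -m creep '{"translation":[[1,0.2,0],[1,0.2,0],[1,0,0],[1,0,0],[1,0,0],[1,0,0],[1,0,0],[1,0,0],[0,0,0]],"rotation":[[0,0,0],[0,0,0],[0,0,0],[0,0,0],[0,0,0],[0,0,0],[0,0,0],[0,0,0],[0,0,0]],"claw":[15,15,15,15,15,15,15,15,15]}' 25
python3 - <<'E'
from h import *
tooljig(); save('wrist','w17')
im=cv2.imread('pics/w17.png')[60:330,160:480]; cv2.imwrite('pics/w17z.png',cv2.resize(im,None,fx=2.2,fy=2.2,interpolation=cv2.INTER_CUBIC))
E
```

```text
time: 22.45
tool_pos: [490.3, 10.8, 72.9]
tcp_rot: [-180.0, -0.0, -13.0]
ft_force: [-1.6, -0.9, 5.0]
finger_gap: 17.1
tool (array([-103.8,   -1.8]), 'r 103.8 ang -179.0') z 72.9 yaw -13.03 F [-1.6 -0.9  5. ] gap 17.1 t 22.45
```

View pics/w17z.png

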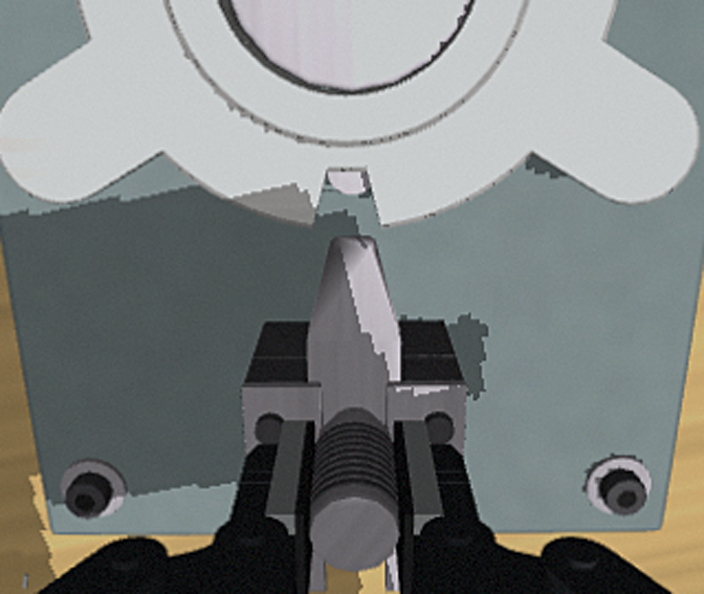

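```bash
python3 -m creep '{"translation":[[0.8,0,0],[0.8,0,0],[0.8,0,0],[0.8,0,0],[0.8,0,0],[0.8,0,0],[0.8,0,0],[0,0,0]],"rotation":[[0,0,0],[0,0,0],[0,0,0],[0,0,0],[0,0,0],[0,0,0],[0,0,0],[0,0,0]],"claw":[15,15,15,15,15,15,15,15]}' 25
python3 - <<'E'
from h import *
tooljig()
E
python3 -m creep '{"translation":[[0.7,0,0],[0.7,0,0],[0.7,0,0],[0,0,0]],"rotation":[[0,0,0],[0,0,0],[0,0,0],[0,0,0]],"claw":[15,15,15,15]}' 25
python3 - <<'E'
from h import *
tooljig(); save('wrist','w18')
im=cv2.imread('pics/w18.png')[60:330,160:480]; cv2.imwrite('pics/w18z.png',cv2.resize(im,None,fx=2.2,fy=2.2,interpolation=cv2.INTER_CUBIC))
E
```

```text
time: 23.3
tool_pos: [495.7, 9.6, 72.9]
tcp_rot: [-180.0, -0.0, -13.0]
ft_force: [-1.9, -0.9, 4.6]
finger_gap: 16.9
tool (array([-98.2,  -1.8]), 'r 98.2 ang -179.0') z 72.9 yaw -13.03 F [-1.9 -0.9  4.6] gap 16.9 t 23.30
time: 23.7
tool_pos: [497.7, 9.1, 72.9]
tcp_rot: [-180.0, -0.0, -13.0]
ft_force: [-2.3, -1.0, 5.3]
finger_gap: 17.2
tool (array([-96.1,  -1.8]), 'r 96.1 ang -178.9') z 72.9 yaw -13.03 F [-2.3 -1.   5.3] gap 17.2 t 23.70
```

View pics/w18z.png

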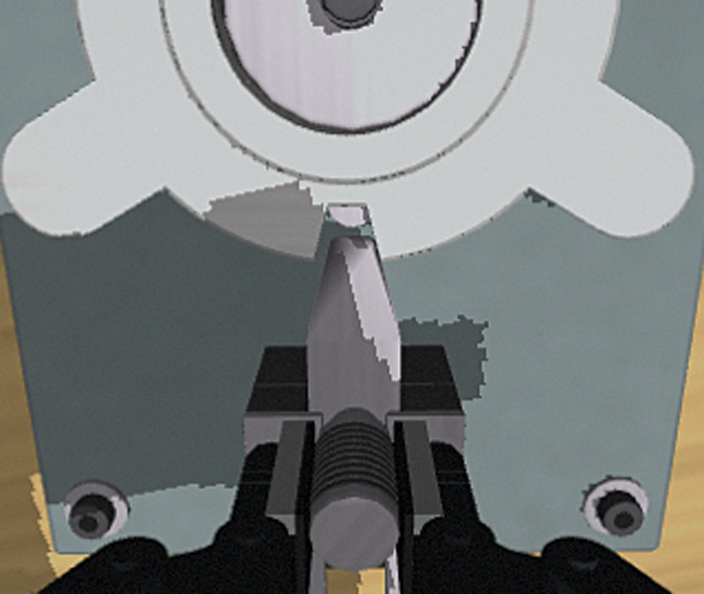

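```bash
python3 -m creep '{"translation":[[0.5,0,0],[0.5,0,0],[0.5,0,0],[0.5,0,0],[0,0,0]],"rotation":[[0,0,0],[0,0,0],[0,0,0],[0,0,0],[0,0,0]],"claw":[15,15,15,15,15]}' 25
python3 -m creep '{"translation":[[0.5,0,0],[0.5,0,0],[0.5,0,0],[0,0,0]],"rotation":[[0,0,0],[0,0,0],[0,0,0],[0,0,0]],"claw":[15,15,15,15]}' 25
python3 - <<'E'
from h import *
tooljig(); save('wrist','w19')
im=cv2.imread('pics/w19.png')[60:330,160:480]; cv2.imwrite('pics/w19z.png',cv2.resize(im,None,fx=2.2,fy=2.2,interpolation=cv2.INTER_CUBIC))
E
```

```text
time: 24.25
tool_pos: [499.5, 8.7, 72.9]
tcp_rot: [-180.0, 0.0, -13.0]
ft_force: [-3.1, -0.1, 6.2]
finger_gap: 17.0
time: 24.65
tool_pos: [500.9, 8.4, 72.9]
tcp_rot: [-180.0, 0.0, -13.0]
ft_force: [-2.8, 0.8, 6.4]
finger_gap: 17.1
tool (array([-92.9,  -1.7]), 'r 92.9 ang -178.9') z 72.9 yaw -13.02 F [-2.8  0.8  6.4] gap 17.1 t 24.65
```

View pics/w19z.png

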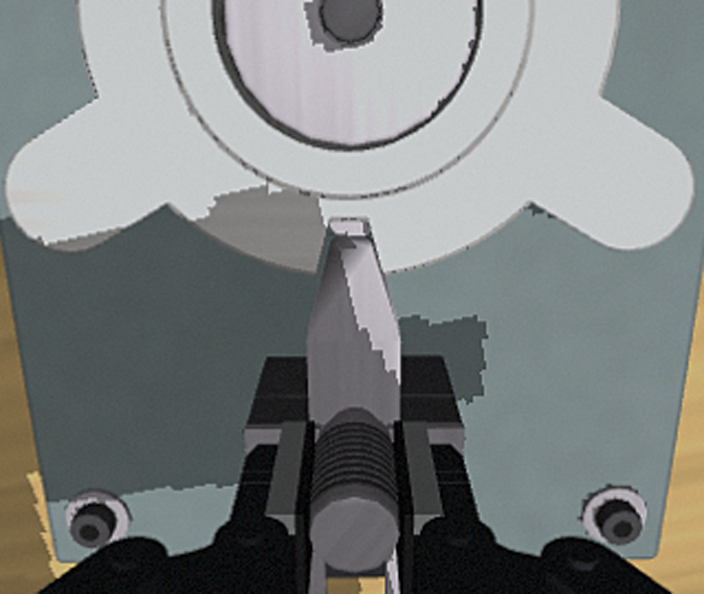

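```bash
python3 -m creep '{"translation":[[0.4,0,0],[0.4,0,0],[0.4,0,0],[0,0,0]],"rotation":[[0,0,0],[0,0,0],[0,0,0],[0,0,0]],"claw":[15,15,15,15]}' 25
python3 -m creep '{"translation":[[0.3,0,0],[0.3,0,0],[0,0,0]],"rotation":[[0,0,0],[0,0,0],[0,0,0]],"claw":[15,15,15]}' 25
python3 -m creep '{"translation":[[0.3,0,0],[0,0,0]],"rotation":[[0,0,0],[0,0,0]],"claw":[15,15]}' 25
python3 - <<'E'
from h import *
tooljig()
E
```

```text
time: 25.1
tool_pos: [502.1, 8.1, 72.9]
tcp_rot: [-180.0, 0.0, -13.0]
ft_force: [-4.1, 0.2, 6.6]
finger_gap: 16.7
time: 25.4
tool_pos: [502.7, 8.0, 72.9]
tcp_rot: [-180.0, 0.0, -13.0]
ft_force: [-3.2, -0.3, 6.3]
finger_gap: 17.3
time: 25.6
tool_pos: [502.9, 7.9, 72.9]
tcp_rot: [-180.0, 0.0, -13.0]
ft_force: [-3.5, 1.2, 7.4]
finger_gap: 16.9
tool (array([-90.8,  -1.7]), 'r 90.8 ang -178.9') z 72.9 yaw -13.02 F [-3.5  1.2  7.4] gap 16.9 t 25.60
```

```bash
for i in 1; do python3 -m creep '{"translation":[[0.3,0,0],[0,0,0]],"rotation":[[0,0,0],[0,0,0]],"claw":[15,15]}' 25; done
python3 -m creep '{"translation":[[0.3,0,0],[0,0,0]],"rotation":[[0,0,0],[0,0,0]],"claw":[15,15]}' 25
python3 -m creep '{"translation":[[0.3,0,0],[0,0,0]],"rotation":[[0,0,0],[0,0,0]],"claw":[15,15]}' 25
python3 - <<'E'
from h import *
tooljig()
E
```

```text
time: 25.8
tool_pos: [503.2, 7.9, 72.9]
tcp_rot: [-180.0, 0.0, -13.0]
ft_force: [-3.5, -0.7, 6.3]
finger_gap: 17.5
time: 26.0
tool_pos: [503.5, 7.8, 72.9]
tcp_rot: [-180.0, 0.0, -13.0]
ft_force: [-4.6, 0.1, 7.0]
finger_gap: 17.0
time: 26.2
tool_pos: [503.8, 7.8, 72.9]
tcp_rot: [-180.0, 0.0, -13.0]
ft_force: [-3.9, -0.1, 7.2]
finger_gap: 17.2
tool (array([-89.9,  -1.7]), 'r 89.9 ang -178.9') z 72.9 yaw -13.02 F [-3.9 -0.1  7.2] gap 17.2 t 26.20
```

```bash
python3 -m creep '{"translation":[[0.3,0,0],[0,0,0]],"rotation":[[0,0,0],[0,0,0]],"claw":[15,15]}' 25
python3 -m creep '{"translation":[[0.3,0,0],[0,0,0]],"rotation":[[0,0,0],[0,0,0]],"claw":[15,15]}' 25
python3 - <<'E'
from h import *
tooljig(); save('wrist','w20')
im=cv2.imread('pics/w20.png')[60:330,160:480]; cv2.imwrite('pics/w20z.png',cv2.resize(im,None,fx=2.2,fy=2.2,interpolation=cv2.INTER_CUBIC))
E
```

```text
time: 26.4
tool_pos: [504.1, 7.7, 72.9]
tcp_rot: [-180.0, 0.0, -13.0]
ft_force: [-3.2, -0.0, 6.3]
finger_gap: 16.9
time: 26.6
tool_pos: [504.4, 7.6, 72.9]
tcp_rot: [-180.0, 0.0, -13.0]
ft_force: [-3.4, 0.3, 6.7]
finger_gap: 17.1
tool (array([-89.3,  -1.7]), 'r 89.4 ang -178.9') z 72.9 yaw -13.02 F [-3.4  0.3  6.7] gap 17.1 t 26.60
```

View pics/w20z.png

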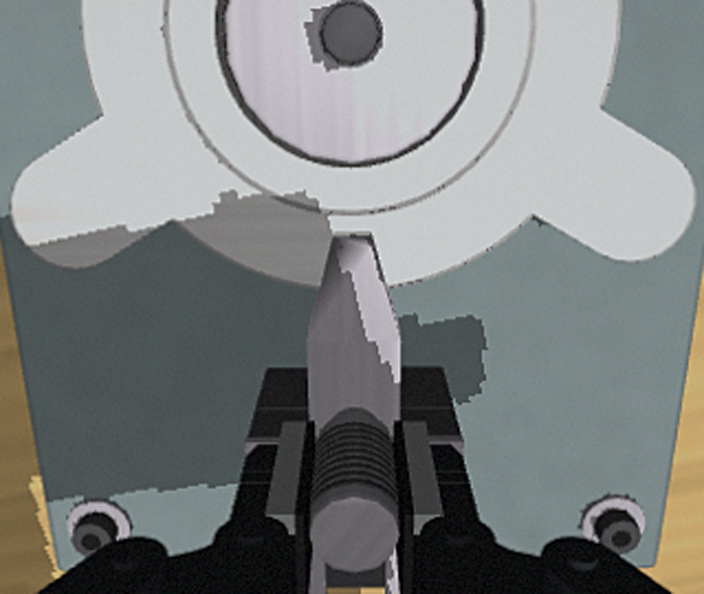

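```bash
python3 -m creep '{"translation":[[0.2,0,0],[0,0,0]],"rotation":[[0,0,0],[0,0,0]],"claw":[15,15]}' 25
python3 -m creep '{"translation":[[0.2,0,0],[0,0,0]],"rotation":[[0,0,0],[0,0,0]],"claw":[15,15]}' 25
```

```text
time: 26.85
tool_pos: [504.4, 7.6, 72.9]
tcp_rot: [-180.0, 0.0, -13.0]
ft_force: [-4.6, 1.3, 8.3]
finger_gap: 17.1
time: 27.05
tool_pos: [504.5, 7.6, 72.9]
tcp_rot: [-180.0, 0.1, -13.0]
ft_force: [-5.4, 0.5, 8.4]
finger_gap: 17.2
```

```bash
python3 -m creep '{"translation":[[0.2,0,0],[0,0,0],[0,0,0]],"rotation":[[0,0,0],[0,0,0],[0,0,0]],"claw":[15,15,15]}' 25
python3 -m creep '{"translation":[[0.2,0,0],[0,0,0],[0,0,0]],"rotation":[[0,0,0],[0,0,0],[0,0,0]],"claw":[15,15,15]}' 25
python3 - <<'E'
from h import *
F=[]
for i in range(4): s=snapshot('side'); F.append(sense()['ft_force'])
a=np.radians(TH); F=np.array(F); print(F.mean(0), F@[np.cos(a),np.sin(a),0]); tooljig()
E
```

```text
time: 27.35
tool_pos: [504.6, 7.6, 72.9]
tcp_rot: [-180.0, 0.1, -13.0]
ft_force: [-6.7, 0.1, 9.6]
finger_gap: 17.2
time: 27.65
tool_pos: [504.6, 7.6, 72.9]
tcp_rot: [-180.0, 0.1, -13.0]
ft_force: [-8.1, 1.4, 9.4]
finger_gap: 17.1
[-7.17784653  1.12147829  9.53705499] [-7.3009465  -7.33665192 -7.29584753 -7.05118011]
tool (array([-89.1,  -1.7]), 'r 89.1 ang -178.9') z 72.9 yaw -13.02 F [-7.   0.8  9.7] gap 17.1 t 27.85
```

```bash
python3 -m creep '{"translation":[[0.3,0,0],[0,0,0],[0,0,0]],"rotation":[[0,0,0],[0,0,0],[0,0,0]],"claw":[15,15,15]}' 25
python3 -m creep '{"translation":[[0.3,0,0],[0,0,0],[0,0,0]],"rotation":[[0,0,0],[0,0,0],[0,0,0]],"claw":[15,15,15]}' 25
python3 -m creep '{"translation":[[0.2,0,0],[0,0,0],[0,0,0]],"rotation":[[0,0,0],[0,0,0],[0,0,0]],"claw":[15,15,15]}' 25
```

```text
time: 28.15
tool_pos: [504.6, 7.6, 72.9]
tcp_rot: [-180.0, 0.1, -13.0]
ft_force: [-7.4, 1.2, 10.6]
finger_gap: 16.9
time: 28.45
tool_pos: [504.6, 7.6, 72.9]
tcp_rot: [-180.0, 0.2, -13.0]
ft_force: [-9.7, 0.3, 12.8]
finger_gap: 17.1
time: 28.75
tool_pos: [504.7, 7.6, 72.9]
tcp_rot: [-180.0, 0.2, -13.0]
ft_force: [-11.2, 1.1, 12.9]
finger_gap: 17.2
```

```bash
python3 -m creep '{"translation":[[0.3,0,0],[0,0,0],[0,0,0]],"rotation":[[0,0,0],[0,0,0],[0,0,0]],"claw":[15,15,15]}' 25
python3 -m creep '{"translation":[[0.2,0,0],[0,0,0],[0,0,0]],"rotation":[[0,0,0],[0,0,0],[0,0,0]],"claw":[15,15,15]}' 25
python3 - <<'E'
from h import *
F=[]
for i in range(4): s=snapshot('side'); F.append(sense()['ft_force'])
a=np.radians(TH); F=np.array(F); print(F.mean(0), F@[np.cos(a),np.sin(a),0]); tooljig()
E
```

```text
time: 29.05
tool_pos: [504.7, 7.5, 72.9]
tcp_rot: [-180.0, 0.2, -13.0]
ft_force: [-13.2, 1.6, 15.5]
finger_gap: 16.9
time: 29.35
tool_pos: [504.7, 7.5, 72.8]
tcp_rot: [-180.0, 0.2, -13.0]
ft_force: [-14.3, 1.6, 15.6]
finger_gap: 16.9
[-13.75899274   2.32313564  15.57700264] [-14.21835804 -14.3940752  -13.51418215 -13.58915442]
tool (array([-89. ,  -1.7]), 'r 89.0 ang -178.9') z 72.8 yaw -13.01 F [-13.3   2.9  15.4] gap 17.1 t 29.55
```

```bash
python3 -m creep '{"translation":[[-0.5,0,0],[-0.5,0,0],[-0.4,0,0],[0,0,0],[0,0,0],[0,0,0],[0,0,0],[0,0,0]],"rotation":[[0,0,0],[0,0,0],[0,0,0],[0,0,0],[0,0,0],[0,0,0],[0,0,0],[0,0,0]],"claw":[15,15,15,20,26,34,40,40]}' 25
python3 - <<'E'
from h import *
tooljig(); save('wrist','w21')
im=cv2.imread('pics/w21.png')[60:330,160:480]; cv2.imwrite('pics/w21z.png',cv2.resize(im,None,fx=2.2,fy=2.2,interpolation=cv2.INTER_CUBIC))
E
```

```text
time: 30.35
tool_pos: [505.1, 7.0, 72.6]
tcp_rot: [-180.0, 0.0, -13.0]
ft_force: [0.2, 0.3, 0.8]
finger_gap: 40.3
tool (array([-88.4,  -2.2]), 'r 88.5 ang -178.6') z 72.6 yaw -13.03 F [0.2 0.3 0.8] gap 40.3 t 30.35
```

View pics/w21z.png

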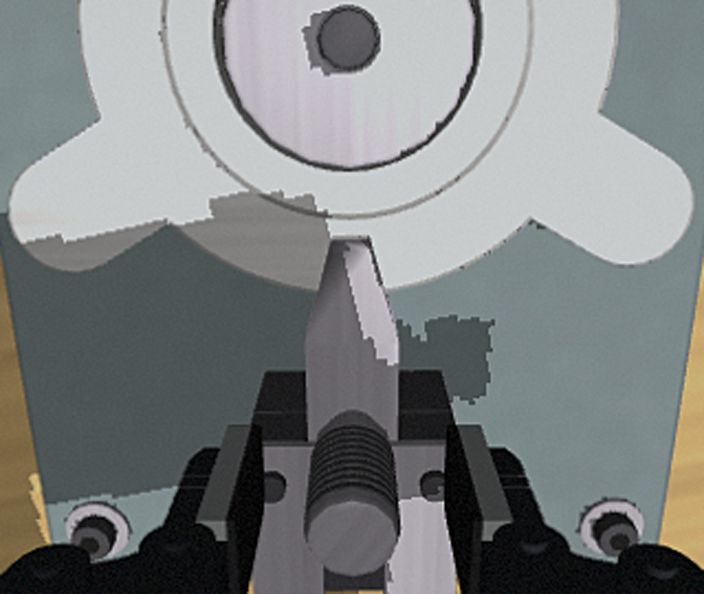

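```bash
python3 -m creep '{"translation":[[0,0,-5],[0,0,-10],[0,0,-15],[0,0,-20],[0,0,-20],[0,0,-20],[0,0,-10],[0,0,-5],[0,0,0],[0,0,0]],"rotation":[[0,0,0],[0,0,0],[0,0,0],[0,0,0],[0,0,0],[0,0,0],[0,0,0],[0,0,0],[0,0,0],[0,0,0]],"claw":[40,40,40,40,40,40,40,40,40,40]}' 25
python3 - <<'E'
from h import *
tooljig(); save('wrist','w22'); save('side','s22')
im=cv2.imread('pics/w22.png')[0:250,180:480]; cv2.imwrite('pics/w22z.png',cv2.resize(im,None,fx=2.3,fy=2.3,interpolation=cv2.INTER_CUBIC))
E
```

```text
time: 31.4
tool_pos: [504.7, 7.0, 177.0]
tcp_rot: [180.0, 0.1, -13.0]
ft_force: [-0.9, 0.3, -0.1]
finger_gap: 40.0
tool (array([-88.8,  -2.2]), 'r 88.9 ang -178.6') z 177.0 yaw -13.03 F [-0.9  0.3 -0.1] gap 40.0 t 31.40
```

View pics/w22z.png

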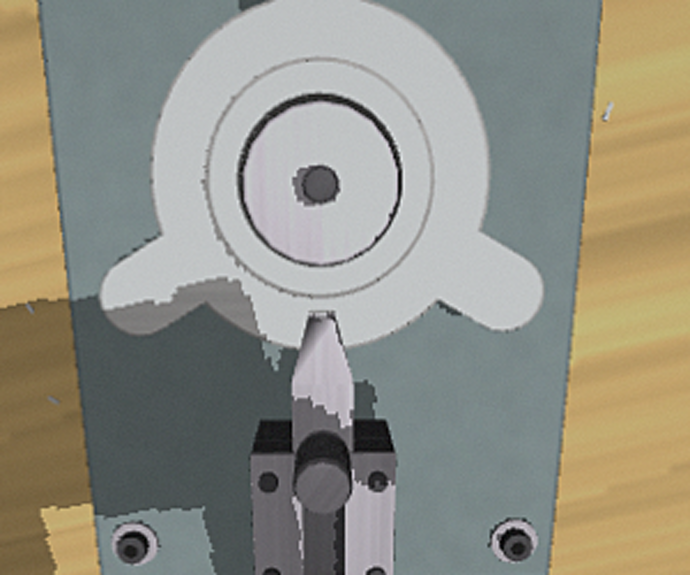

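View pics/s22.png

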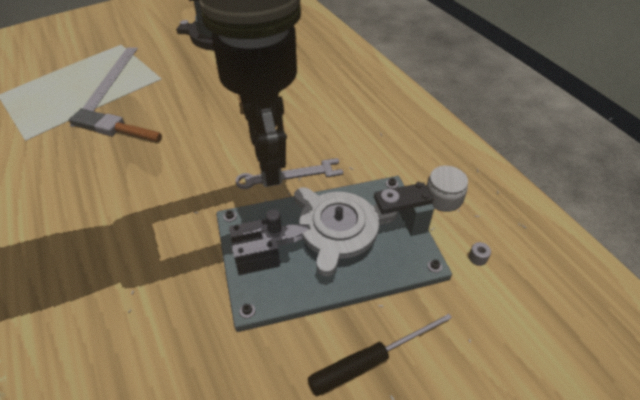

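```bash
python3 - <<'E'
from h import *
print(jig(atz('w22',180+323/2.3,487/2.3,100)), jig(atz('s22',272,216,100)), jig(atz('w22',180+322/2.3,317/2.3,58)))
hand_in()
E
```

```text
(array([-89.3,  -1.5]), 'r 89.3 ang -179.1') (array([-91. ,  -6.1]), 'r 91.2 ang -176.2') (array([-43.5,  -1.1]), 'r 43.5 ang -178.5')
the job is handed in; nothing more can be done
```

The flange is turned so its notch faces the locator, the locator's nose is pressed home in the notch, and I have handed the job in. No verdict was reported. The last picture shows the nose seated, the bystanders in view (the screwdriver, wrench, spare bush and others) where they lay, and the gripper clear at z 177 mm.

- **Turning:** I turned the flange about 112° clockwise with the open fingers either side of an ear, first one ear and then a second. Measured forces stayed within about 4 N. Before the locator moved, the notch read 180.0° (0.2 mm off my estimated centre line).
- **Locating:** I gripped the post and slid the locator in without touching the rim. It stopped moving at about 43.8 mm of travel. I pressed until the wrist read about 14 N along the slide, about 11.5 N on the nose after taking off the bar's 2.5 N drag. I then eased off and let go.
- **Last checks:** the wrist camera puts the post at 89.3 mm from the axis, or 43.7 mm of travel, and the nose tip at 43.5 mm from the axis. Both fit a seated nose.

Some readings disagreed:
- **Wrist camera:** it puts the post about 1.5 mm and the nose about 1 mm to one side of the line I first fitted. I take that as a small error in the fitted angle, because the nose stopped firmly in the notch.
- **Side view:** my quick reading of the post there was 4–5 mm off the wrist camera's. That view is partly shadowed and I did not resolve it.
- **Vertical force:** the wrist also showed about 15 N upward while pressing, which I read as load on the gripped post, not on the nose.

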